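# Close the open sample box with the lid of its neighbour

## Task

The sample box has been left open with a tube rack lying across it. First lift the rack off and stand it lengthwise on the rubber mat; then take the loose lid from the tip box beside it, tipping its front well up (about 20 degrees) so that its rear edge can slide out from under the keeper lip, and close the sample box with it, rear edge under the keeper and lid flat down on the rim. Do not disturb the other things on the bench.

Things in the scene. Friction and masses are not known exactly. Their poses are not given: they have to be found in the camera images.
- tip_box: blue box 130 mm (x) by 130 mm (y) outside, walls 5 mm, rim 80 mm up, fixed to the bench; a black insert fills it to 55 mm. Origin: centre of its underside; x points to its rear, z up. It carries the lid at the start; left or right of the other box from run to run, its front roughly towards the robot's side.
- sample_box: blue box 130 mm (x) by 130 mm (y) outside, walls 5 mm, rim 80 mm up, fixed to the bench; a black insert fills it to 55 mm. Origin: centre of its underside; x points to its rear, z up. Same shape as tip_box; this one is open, with the tube rack lying across it.
- tip_box_mouth (a point): Tip box: centre of the mouth in the rim plane, 80 mm above the box's origin; axes as the box. A clear fixed shelf hangs above the rear half: x = 0 to +94 mm from here, y within 77 mm, underside 225 mm above the bench, on two rear posts; vials on it reach 276 mm up.
- sample_box_mouth (a point): Sample box: centre of the mouth in the rim plane, 80 mm above the box's origin; axes as the box. A clear fixed shelf hangs above the rear half: x = 0 to +94 mm from here, y within 77 mm, underside 225 mm above the bench, on two rear posts; vials on it reach 276 mm up.
- tip_box_keeper (a point): Tip box: on the rear rim, 64 mm behind the mouth centre, where lid_rear lies when the lid is seated. A keeper 100 mm wide runs along the rear wall: a stop wall 4 mm behind this point and on it a lip reaching forward to 8 mm in front of this point, underside 9 mm above the rim, top 15 mm above it.
- sample_box_keeper (a point): Sample box: on the rear rim, 64 mm behind the mouth centre, where lid_rear lies when the lid is seated. A keeper 100 mm wide runs along the rear wall: a stop wall 4 mm behind this point and on it a lip reaching forward to 8 mm in front of this point, underside 9 mm above the rim, top 15 mm above it.
- lid: loose white lid, about 170 g: plate x = -70 to +64 mm, y within 65 mm, 4 mm thick. Origin on its underside, at the mouth's centre when seated; z up, x to its rear. 20 mm deep ribs under it fit inside the mouth: front rib, face at x = -55 (5 mm free to the wall), side ribs x = -55 to +2, faces at y = -57 and +57 (3 mm free); no rear rib. A lifting tab leans from its front edge.
- lid_tab (a point): grip point in the middle of the lid's flat tab, at x = -83.4, z = +24.7 mm in the lid's frame. The tab is 8 mm thick, 60 mm wide (y), 45 mm long and leans 40 degrees from the lid's z forward to -x; its mid-plane starts at x = -66, z = +4 mm, and this point is 27 mm along it.
- lid_rear (a point): middle of the lid's rear edge, underside (x = +64 mm in the lid's frame). Resting on the rear rim, it lets the lid tip front up to about 25 degrees before the plate binds under the keeper lip; at 20 degrees the lid slides freely out (or in) along its own plane.
- tube_rack: white tube rack bar, about 250 g, 50 mm (x) by 152 mm (y), 30 mm tall, with an upright handle plate in its middle on top: 8 mm thick (y), 40 mm long (x), rising from 30 to 75 mm. Origin: centre of its underside. It starts lying across the sample box's side walls, in the front half.
- rack_grip (a point): middle of the rack's handle plate, 60 mm above the rack's underside.
- mat: black rubber mat fixed on the bench between the fronts of the boxes, 100 mm (x) by 190 mm (y), 4 mm thick. Origin: centre of its underside; its length is along its y.
- bottle: amber bottle 62 mm across, 150 mm tall, standing between the two boxes, behind the mat; to be left alone. Origin: centre of its underside.
- jar: glass jar 72 mm across, 85 mm tall, behind the bottle; to be left alone. Origin: centre of its underside.
- beaker: open glass beaker 68 mm across, 70 mm tall, at the front right; to be left alone. Origin: centre of its underside.
- spare_box: closed red box with clear top, 124 x 89 mm, 100 mm tall, at the left; to be left alone. Origin: centre of its underside.
- long_rack: yellow tube rack 240 x 70 mm, 45 mm tall, at the right; to be left alone. Origin: centre of its underside.
- low_rack: green tube rack 80 x 120 mm, 30 mm tall, at the front left; to be left alone. Origin: centre of its underside.
- pipette: pipette lying on the bench, 220 mm long, 28 mm wide, 24 mm tall, at the left; to be left alone. Origin: centre of its underside.
Mind the look-alikes: they are no part of the job. Leave any blue, purple or turquoise look-alike of the tube_rack alone.

How it is judged:
By the outcome, as a careful person would: the job done as asked, in the order asked, and still so for the second after the job is handed in, with the robot touching nothing.
It also fails if it takes over 64 s, if anything falls off the work surface, if the arm or the gripper's body presses on something with over 40 N, if the wrist force passes 120 N, or if a joint passes its speed limit or range.

## Robot

A 6-joint arm with a two-finger parallel gripper is mounted at the origin on the work surface. World frame = base frame: x ahead of the robot, y to its left, z up, the work surface at z = 0. Lengths are in m, angles in rad, forces in N, time in s.
With the tool pointing down it reaches from about 0.325 to 0.775 m from the base axis. Payload 5.5 kg.
Tool frame: the origin (TCP) lies at the very end of the fingers, on their centre line; the grasp point (between the pads) lies 19 mm behind it; z points along the fingers, y is the direction in which the jaws open and shut (so a half turn about z gives the same grasp; the last joint's range is limited). The gripper opens to 85 mm and grips with 20 to 120 N. Pads are 22 mm wide; open, the fingers measure 114 mm over their backs; the gripper's body (76 mm by 85 mm) begins 54 mm behind the grasp point. The pads swing forward as they close: fully open they stand 13 mm farther back than shut.
Start: joints at [-1.213, 0.091, 1.231, -0, 1.82, -0.057], TCP at [0.242, -0.549, 0.231] pointing down, gripper open.
Joint ranges: [-2.87, 2.87], [-0.86, 2.18], [0.17, 2.46], [-1.51, 4.65], [0.06, 2.69], [-2.65, 2.65]. Speed limits (rad/s): [2.57, 2.57, 3.01, 3.14, 3.14, 3.14].

## Interface

Orientations are given as a unit quaternion [x, y, z, w].
In Python, from bench import * gives the robot as it stands.
- The arm moves only by the tool step_arm, never from a script. Its argument "plan" is a list of rows, each a list of 6 numbers: the shift along the tool's x, y, z in mm, then the turn, a rotation vector about the tool's x, y, z in rad. In form: [[dx, dy, dz, rx, ry, rz], ...]. A call has 1 to 20 rows; each row is the pose to reach, as a shift and turn from the pose measured when the call began, along the tool's axes at that moment; what a row does not reach only later rows make up. A row lasts 1/12 s, in which the tool goes at most 41.7 mm and 7.16 degrees, less where a joint would pass 70% of its speed; a pose out of reach is approached as far as the arm can. A call with a gripper value outside its range is refused whole. "gripper" is the finger opening in mm, from 0 to 85.4, set as the call begins (left out, the last holds). The fingers move at their own pace and stop on an object; "force" is the grip in N (left out, the last holds). Time passes only in rows, so rows that repeat a pose let the fingers close. It gives the time, the measured TCP pose, the force and the opening at its end, in the units of the state.
- get_obs(): the state, without advancing time (a new reading comes with each control period).
- snapshot(name): name is "side" or "top" or "wrist"; returns a dict with "image" (384x512x3 uint8, red, green, blue), "z_map" (384x512 float32, m along the optical axis (not along the pixel's ray), 0 where there is no reading), "fx", "fy", "cx", "cy" (pixels), "D" ([k1, k2, p1, p2, k3] as OpenCV has them; the pictures are not rectified), "R" (3x3) and "t" (3): a world point X has camera coordinates R X + t; the wrist camera has in their place "hand_eye" (4x4, takes a point from camera to tool coordinates, whose origin is the TCP and whose axes are the flange's). Camera axes: x right, y down, z forward; pixel columns grow to the right and rows downward; lengths in m; the calibration is good to about 2 mm. A picture is of the moment at which its call begins: read the wrist's pose just before it.
- close_job(): hands the job in, once; it reports no verdict.
The state is a dict: "clock": time; "joint_positions": joint angles; "joint_velocities": joint speeds; "joint_efforts": joint torques, N m; "tcp_pos": TCP position; "tool_rot": TCP orientation; "wrist_force": force on the tool from outside, world axes, zero at the start; "wrist_torque": the same for the moment, N m; "grip_width": finger opening in m.
Only numpy, scipy, OpenCV 4.12 (cv2) and the standard library are available. Lean on these libraries where they do the work, as an engineer would, in place of code of your own. Each camera call takes 0.05 s, during which the arm holds its last target.

## Working session

There is one attempt and no reset: what is moved stays moved. The work goes in short steps, Python scripts to look and compute and a tool call to move; the robot and the scene stay as the last step left them, time stands still between calls to the robot, and variables do not carry over. Pictures are saved under pics/ and viewed, and the job is handed in when it is done.

Besides the shell and the picture viewer there is one more tool, called after "Emit:" as name(argument=value, ...), one argument or row to a line, values as JSON. step_arm: Moves the arm, as the interface text tells. Its arguments: {"type":"object","properties":{"plan":{"type":"array"},"gripper":{"type":"number"},"force":{"type":"number"}},"required":["plan"]}

```bash
ls; mkdir -p pics; cat > h.py <<'E'
from bench import *
import numpy as np, cv2
from scipy.spatial.transform import Rotation as Rn
def save(s,n,crop=None,sc=1):
    im=s["image"][:,:,::-1]
    if crop: x0,y0,x1,y1=crop; im=im[y0:y1,x0:x1]
    im=cv2.resize(im,None,fx=sc,fy=sc,interpolation=cv2.INTER_CUBIC)
    cv2.imwrite("pics/"+n+".png",im)
E
python3 - <<'E'
from h import *
import pickle
o=get_obs(); print(o)
for n in ["top","side","wrist"]:
    s=snapshot(n); pickle.dump(s,open(n+"0.pkl","wb")); save(s,n+"0",sc=1.5)
    print(n,{k:v for k,v in s.items() if k not in("image","z_map")})
E
```

```text
pics
{'clock': 0.0, 'joint_positions': array([-1.21270809e+00,  9.18741121e-02,  1.23193027e+00, -1.91366811e-05,
        1.81984678e+00, -5.66872593e-02]), 'joint_velocities': array([ 1.00536602e-03,  3.70554975e-05, -8.27257908e-04,  1.00415328e-03,
        8.51645891e-05, -5.62720148e-04]), 'joint_efforts': array([-7.47347622e-04, -4.58740890e+01, -4.18016768e+01, -4.29339552e-04,
        1.18234358e-02,  4.87333949e-06]), 'tcp_pos': array([ 0.241681  , -0.54883232,  0.23011671]), 'tool_rot': array([ 9.78572092e-01,  2.05901920e-01, -1.63692887e-04, -1.01619488e-03]), 'wrist_force': array([ 0.24059641, -0.33268453, -0.48307915]), 'wrist_torque': array([ 0.01801697, -0.04421401, -0.02137975]), 'grip_width': 0.08542288549428219}
top {'fx': 384.7573448576523, 'fy': 384.7573448576523, 'cx': 255.26619696697483, 'cy': 192.2791054799751, 'D': array([-0.08784297,  0.        ,  0.        ,  0.        ,  0.        ]), 'R': array([[ 0.0045145 , -0.9994684 ,  0.03228846],
       [-0.98619909, -0.00979384, -0.16527379],
       [ 0.16550216, -0.03109672, -0.98571904]]), 't': array([-0.02209897,
[... 263 characters left out ...]
04936],
       [-0.29629443, -0.70222134, -0.64737531],
       [ 0.23342609,  0.60401452, -0.76202278]]), 't': array([-0.44309546,  0.23537588,  1.42663519])}
wrist {'fx': 330.6953111942968, 'fy': 330.6953111942968, 'cx': 254.76440025190067, 'cy': 187.07651635543215, 'D': array([-0.04506352,  0.        ,  0.        ,  0.        ,  0.        ]), 'hand_eye': array([[-1.37500420e-03, -9.58836182e-01, -2.83956484e-01,
         7.20615029e-02],
       [ 9.99999054e-01, -1.32905333e-03, -3.54485592e-04,
         5.09957377e-04],
       [-3.74996988e-05, -2.83956703e-01,  9.58837103e-01,
        -1.42265550e-01],
       [ 0.00000000e+00,  0.00000000e+00,  0.00000000e+00,
         1.00000000e+00]])}
```

View pics/top0.png

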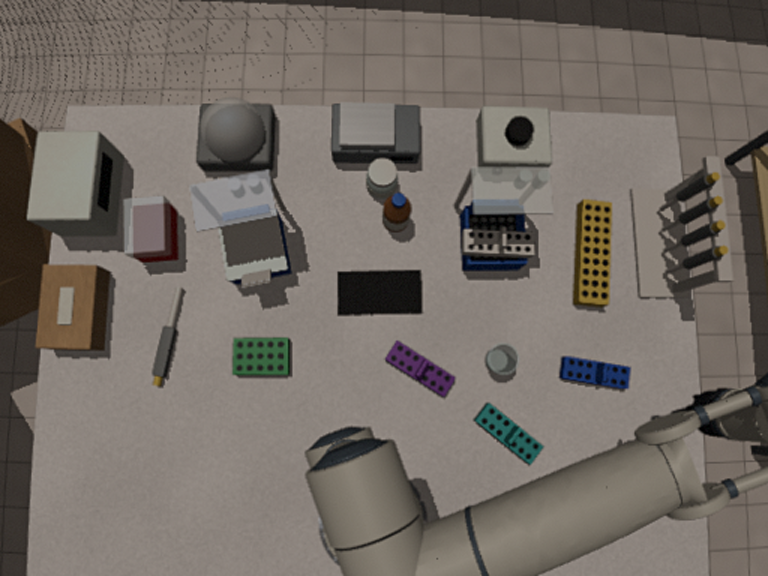

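View pics/side0.png

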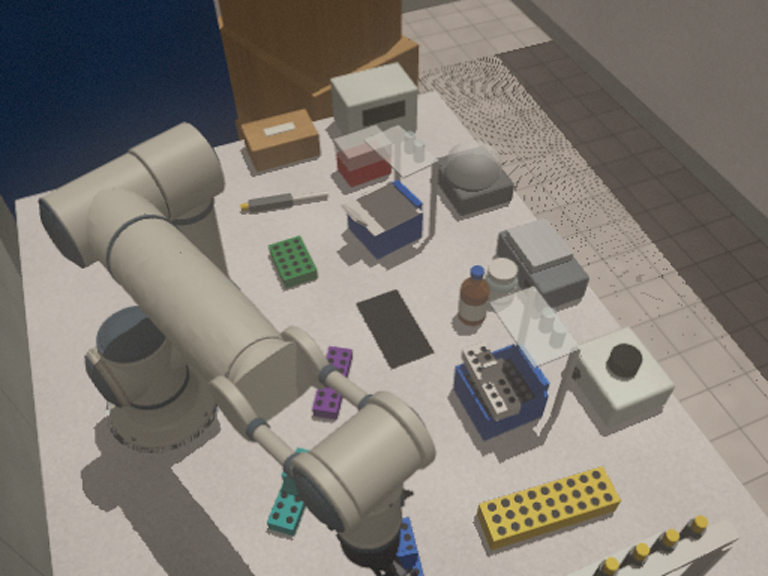

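```bash
cat >> h.py <<'E'
import pickle
def px2w(s,u,v,z=None,half=0,ztcp=None):
    """pixel (orig) -> world, by depth (median) or at plane z"""
    K=np.array([[s["fx"],0,s["cx"]],[0,s["fy"],s["cy"]],[0,0,1]])
    p=cv2.undistortPoints(np.array([[[u,v]]],float),K,s["D"])[0,0]
    d=np.array([p[0],p[1],1.])
    R,t=s["R"],s["t"]
    c=-R.T@t; r=R.T@d
    if z is None:
        u0,v0=int(round(u)),int(round(v)); w=s["z_map"][v0-half:v0+half+1,u0-half:u0+half+1]; w=w[w>0]
        return c+r*np.median(w)
    return c+r*(z-c[2])/r[2]
def w2px(s,X):
    K=np.array([[s["fx"],0,s["cx"]],[0,s["fy"],s["cy"]],[0,0,1]])
    return cv2.projectPoints(np.atleast_2d(np.array(X,float)),cv2.Rodrigues(s["R"])[0],s["t"],K,s["D"])[0][:,0]
def wristfix(s,o):
    H=s["hand_eye"]; T=np.eye(4); T[:3,:3]=Rn.from_quat(o["tool_rot"]).as_matrix(); T[:3,3]=o["tcp_pos"]
    M=np.linalg.inv(T@H); s["R"],s["t"]=M[:3,:3],M[:3,3]; return s
def cloud(s):
    v,u=np.nonzero(s["z_map"]>0)
    K=np.array([[s["fx"],0,s["cx"]],[0,s["fy"],s["cy"]],[0,0,1]])
    p=cv2.undistortPoints(np.stack([u,v],1).astype(float)[:,None],K,s["D"])[:,0]
    d=s["z_map"][v,u]; P=np.c_[p*d[:,None],d]
    return (P-s["t"])@s["R"],u,v,s["image"][v,u]
E
python3 - <<'E'
from h import *
t=pickle.load(open("top0.pkl","rb")); s=pickle.load(open("side0.pkl","rb"))
a=cv2.resize(t["image"][105:205,120:220,::-1],None,fx=5,fy=5,interpolation=2) ;b=cv2.resize(t["image"][105:205,290:390,::-1],None,fx=5,fy=5,interpolation=2)
cv2.imwrite("pics/tc1.png",cv2.resize(np.hstack([a,b]),(800,400)))
save(s,"sc1",(215,80,315,190),5); save(s,"sc2",(290,190,400,310),5)
E
```

```text
(no output)
```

View pics/tc1.png

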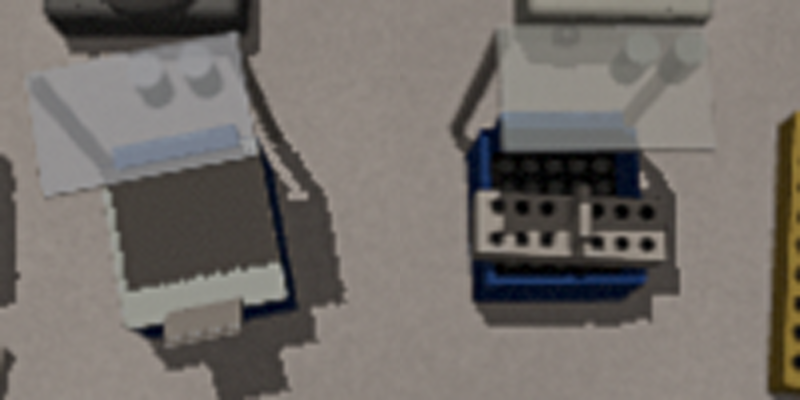

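View pics/sc1.png

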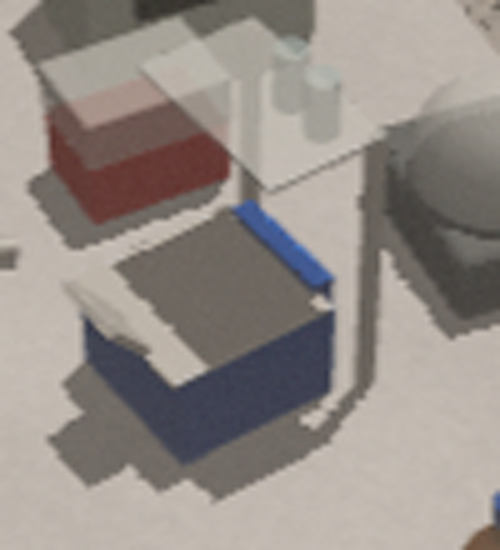

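View pics/sc2.png

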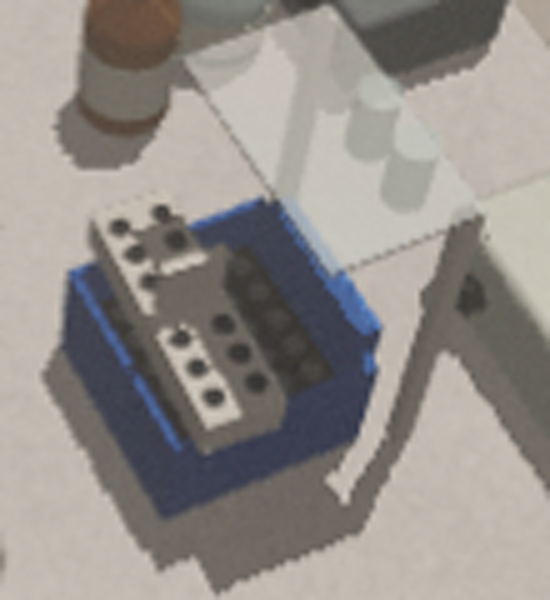

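```bash
python3 - <<'E'
from h import *
t=pickle.load(open("top0.pkl","rb")); s=pickle.load(open("side0.pkl","rb"))
# check table plane
for n,c in(("top",t),("side",s)):
    P,u,v,col=cloud(c)
    for nm,(x0,x1,y0,y1) in {"tip":(.42,.75,.1,.45),"samp":(.42,.75,-.4,-.1)}.items():
        m=(P[:,0]>x0)&(P[:,0]<x1)&(P[:,1]>y0)&(P[:,1]<y1)
        Q=P[m]; h,e=np.histogram(Q[:,2],np.arange(-.02,.3,.01)); print(n,nm,dict(zip((e[:-1]*1000).round().astype(int),h)))
    # mat: dark near centre
    g=col.astype(int).sum(1)
    m=(g<110)&(P[:,0]>.35)&(P[:,0]<.6)&(abs(P[:,1])<.16)&(P[:,2]<.02)
    Q=P[m]; r=cv2.minAreaRect(Q[:,:2].astype(np.float32)*1000); print("mat",r,np.median(Q[:,2]),m.sum())
    for nm,y0,y1 in(("lid",.1,.45),):
        m=(P[:,2]>.079)&(P[:,2]<.09)&(P[:,1]>y0)&(P[:,1]<y1)&(P[:,0]>.4)&(P[:,0]<.75)
        Q=P[m]; print(nm,cv2.minAreaRect(Q[:,:2].astype(np.float32)*1000),np.median(Q[:,2]),m.sum())
    m=(P[:,2]>.10)&(P[:,2]<.12)&(P[:,1]>-.45)&(P[:,1]<-.1)&(P[:,0]>.4)&(P[:,0]<.72)
    Q=P[m]; print("rack",cv2.minAreaRect(Q[:,:2].astype(np.float32)*1000),np.median(Q[:,2]),m.sum())
    m=(P[:,2]>.145)&(P[:,2]<.165)&(P[:,1]>-.45)&(P[:,1]<-.1)&(P[:,0]>.4)&(P[:,0]<.72)
    Q=P[m]; print("handle",cv2.minAreaRect(Q[:,:2].astype(np.float32)*1000),np.median(Q[:,2]),m.sum())
    m=(P[:,2]>.07)&(P[:,2]<.084)&(P[:,1]>-.45)&(P[:,1]<-.1)&(P[:,0]>.4)&(P[:,0]<.72)&(col[:,2]>col[:,0]*1.4)
    Q=P[m]; print("samplerim",cv2.minAreaRect(Q[:,:2].astype(np.float32)*1000),np.median(Q[:,2]),m.sum())
E
```

```text
top tip {np.int64(-20): np.int64(0), np.int64(-10): np.int64(2811), np.int64(0): np.int64(3450), np.int64(10): np.int64(124), np.int64(20): np.int64(72), np.int64(30): np.int64(45), np.int64(40): np.int64(56), np.int64(50): np.int64(32), np.int64(60): np.int64(46), np.int64(70): np.int64(86), np.int64(80): np.int64(1401), np.int64(90): np.int64(107), np.int64(100): np.int64(60), np.int64(110): np.int64(76), np.int64(120): np.int64(25), np.int64(130): np.int64(5), np.int64(140): np.int64(5), np.int64(150): np.int64(3), np.int64(160): np.int64(3), np.int64(170): np.int64(3), np.int64(180): np.int64(3), np.int64(190): np.int64(1), np.int64(200): np.int64(3), np.int64(210): np.int64(2), np.int64(220): np.int64(344), np.int64(230): np.int64(1188), np.int64(240): np.int64(20), np.int64(250): np.int64(20), np.int64(260): np.int64(28), np.int64(270): np.int64(124), np.int64(280): np.int64(6)}
top samp {np.int64(-20): np.int64(0), np.int64(-10): np.int64(2389), np.int64(0): np.int64(2998), np.int64(10): np.int64(41), np.int64(20): np.int64(37), np.int64(30): np.int64(69), np.int64(40): np.int
[... 3009 characters left out ...]
p.int64(230): np.int64(991), np.int64(240): np.int64(50), np.int64(250): np.int64(43), np.int64(260): np.int64(50), np.int64(270): np.int64(138), np.int64(280): np.int64(1)}
mat ((0.0, 0.0), (0.0, 0.0), 0.0) nan 0
lid ((586.1253051757812, 317.1702880859375), (168.88235473632812, 263.9964904785156), 11.669001579284668) 0.08368238344384646 1002
rack ((634.1625366210938, -260.87481689453125), (151.31393432617188, 154.61038208007812), 0.33136382699012756) 0.10959244818112562 820
handle ((641.0631713867188, -290.86883544921875), (24.95486068725586, 162.22190856933594), 61.106380462646484) 0.1541817048412662 82
samplerim ((611.7802124023438, -261.3665771484375), (131.6544189453125, 130.89669799804688), 2.4210245609283447) 0.0794418246207521 125
  return _methods._mean(a, axis=axis, dtype=dtype,
  ret = ret.dtype.type(ret / rcount)
```

```bash
cat >> h.py <<'E'
def rect(P,zlo,zhi,x0,x1,y0,y1,extra=None,gate=.008):
    m=(P[:,2]>zlo)&(P[:,2]<zhi)&(P[:,1]>y0)&(P[:,1]<y1)&(P[:,0]>x0)&(P[:,0]<x1)
    if extra is not None: m&=extra
    Q=P[m]
    # grid components at 4mm, keep the largest
    g=np.floor((Q[:,:2]-[x0,y0])/.004).astype(int); im=np.zeros(g.max(0)+3,np.uint8); im[g[:,0]+1,g[:,1]+1]=1
    k=cv2.morphologyEx(im,cv2.MORPH_CLOSE,np.ones((3,3),np.uint8))
    n,l,st,_=cv2.connectedComponentsWithStats(k); b=1+np.argmax(st[1:,4])
    Q=Q[l[g[:,0]+1,g[:,1]+1]==b]
    c,wh,a=cv2.minAreaRect(Q[:,:2].astype(np.float32)*1000)
    return np.round(c,1),np.round(wh,1),round(a,2),round(float(np.median(Q[:,2])),4),len(Q)
E
python3 - <<'E'
from h import *
t=pickle.load(open("top0.pkl","rb")); s=pickle.load(open("side0.pkl","rb"))
for n,c in(("top",t),("side",s)):
    P,u,v,col=cloud(c); print(n)
    print("lid",rect(P,.079,.09,.45,.75,.1,.4))
    print("rack",rect(P,.104,.116,.45,.75,-.4,-.1))
    print("handle",rect(P,.145,.165,.55,.66,-.32,-.2))
    print("shelfS",rect(P,.222,.24,.45,.85,-.4,-.1))
    print("shelfT",rect(P,.222,.24,.45,.85,.1,.5))
    print("rim",rect(P,.074,.084,.5,.72,-.36,-.15,col[:,2]>col[:,0]*1.4))
    for Z in [(.09,.1),(.105,.12)]: print("tab",rect(P,*Z,.45,.57,.2,.35))
E
grep -n . /dev/null; python3 -c "
import cv2;im=cv2.imread('pics/wrist0.png');print(im.shape)"
```

```text
top
lid (array([582.5, 263.7]), array([135.6, 131.9]), 12.38, 0.0845, 1404)
rack (array([ 587.8, -259.1]), array([149.,  51.]), 88.1, 0.1102, 665)
handle (array([ 587.6, -257.5]), array([ 7.1, 41.1]), 89.15, 0.1545, 40)
shelfS (array([ 660.7, -258.7]), array([ 96.8, 156.6]), 1.44, 0.2313, 1479)
shelfT (array([632.8, 274.1]), array([ 95.8, 154.3]), 12.32, 0.2315, 1531)
rim (array([ 553.3, -261.7]), array([126. ,  18.9]), 87.97, 0.0797, 86)
tab (array([516.3, 248.4]), array([10.9, 60.4]), 13.06, 0.0959, 42)
tab (array([500.5, 244.5]), array([20.8, 59.8]), 11.27, 0.1145, 91)
side
lid (array([584.2, 262.1]), array([143.6, 138.3]), 12.05, 0.0836, 947)
rack (array([ 586.2, -261.1]), array([152.9,  52.4]), 88.95, 0.1097, 743)
handle (array([ 586.2, -261.1]), array([12.2, 41.4]), 89.77, 0.1541, 59)
shelfS (array([ 659.7, -259.5]), array([ 97.7, 158.1]), 1.29, 0.2309, 1462)
shelfT (array([629.5, 274.2]), array([102. , 161.5]), 11.28, 0.231, 754)
rim (array([ 550.6, -263.1]), array([130.4,  13.9]), 88.35, 0.0795, 84)
tab (array([517.1, 223.4]), array([14.1, 11. ]), 85.61, 0.0974, 9)
tab (array([498.7, 243.8]), array([20.8, 67.7]), 12.97, 0.1155, 45)
(576, 768, 3)
```

View pics/wrist0.png

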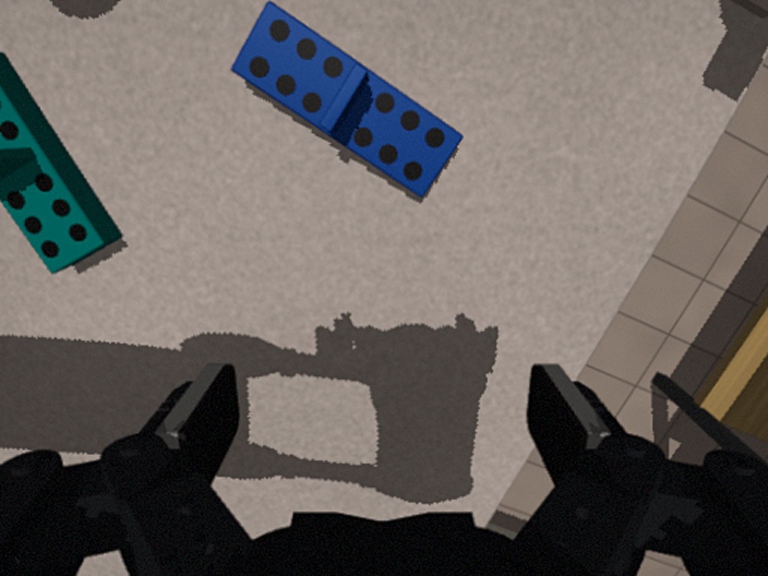

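```bash
cat >> h.py <<'E'
def rel(o,p,Rw):
    """row (mm, rad) from measured pose o to TCP world p, world rotation Rw"""
    R0=Rn.from_quat(o["tool_rot"]); d=R0.inv().apply(np.array(p)-o["tcp_pos"])*1000
    r=(R0.inv()*Rw).as_rotvec(); return [round(float(x),1) for x in d]+[round(float(x),3) for x in r]
def rackR(yaw,tilt):
    """tool x forward, tilted so that z points down and forward; yaw,tilt deg"""
    z=np.array([np.sin(np.radians(tilt)),0,-np.cos(np.radians(tilt))]); x=np.array([np.cos(np.radians(tilt)),0,np.sin(np.radians(tilt))])
    M=np.c_[x,np.cross(z,x),z]; return Rn.from_euler("z",yaw,degrees=True)*Rn.from_matrix(M)
E
cat > p1.py <<'E'
from h import *
o=get_obs(); R=rackR(-1.5,40); g=np.array([.587,-.260,.140]); z=R.apply([0,0,1])
for b in(100,60,0): p=g+.019*z-b/1000*z; print(b,p.round(3),rel(o,p,R))
print(o["clock"],o["joint_positions"].round(2),o["grip_width"],o["wrist_force"].round(1))
E
python3 p1.py
```

```text
100 [ 0.535 -0.259  0.202] [385.4, -147.5, 28.6, -0.155, 0.687, 0.422]
60 [ 0.561 -0.259  0.171] [408.6, -136.4, 59.2, -0.155, 0.687, 0.422]
0 [ 0.599 -0.26   0.125] [443.5, -119.9, 105.2, -0.155, 0.687, 0.422]
0.15 [-1.21  0.09  1.23 -0.    1.82 -0.06] 0.08492730189590315 [ 0.7  0.1 -0.5]
```

Emit:
step_arm(
  plan=[
    [60,-20,0,-0.02,0.1,0.06],
    [120,-45,0,-0.05,0.2,0.13],
    [160,-60,5,-0.06,0.3,0.18],
    [200,-75,10,-0.08,0.36,0.22],
    [240,-92,15,-0.1,0.43,0.26],
    [280,-107,20,-0.12,0.5,0.3],
    [320,-122,24,-0.13,0.57,0.35],
    [350,-134,27,-0.145,0.63,0.39],
    [370,-142,28,-0.155,0.687,0.422],
    [385,-147,29,-0.155,0.687,0.422],
    [385,-147,29,-0.155,0.687,0.422],
    [385,-147,29,-0.155,0.687,0.422],
    [385,-147,29,-0.155,0.687,0.422],
  ],
  gripper=50,
  force=80,
)

```text
clock: 1.23
tcp_pos: [0.5347, -0.2591, 0.2017]
tool_rot: [0.94, -0.012, 0.342, 0.004]
wrist_force: [-0.7, -0.3, 0.3]
grip_width: 0.0502
```

```bash
python3 p1.py; python3 - <<'E'
from h import *
o=get_obs(); s=wristfix(snapshot("wrist"),o); pickle.dump(s,open("w1.pkl","wb")); save(s,"w1",sc=1.5)
P,u,v,col=cloud(s)
for a in [("rack",.104,.116,.45,.75,-.4,-.1),("handle",.145,.165,.55,.66,-.32,-.2),("rim",.074,.084,.5,.72,-.36,-.15,col[:,2]>col[:,0]*1.4),("shelf",.222,.24,.45,.85,-.4,-.1)]:
    try: print(a[0],rect(P,*a[1:]))
    except Exception as e: print(a[0],e)
E
```

```text
100 [ 0.535 -0.259  0.202] [0.4, -0.5, -0.2, -0.001, 0.0, 0.001]
60 [ 0.561 -0.259  0.171] [0.4, -0.4, 39.8, -0.001, 0.0, 0.001]
0 [ 0.599 -0.26   0.125] [0.4, -0.4, 99.8, -0.001, 0.0, 0.001]
1.2333 [-0.76 -0.45  1.9   0.49  1.18  0.77] 0.050243436030788714 [-0.7 -0.3  0.3]
rack (array([ 588. , -261.6]), array([152.2,  50.3]), 88.22, 0.1097, 10351)
handle (array([ 588. , -261.4]), array([ 8. , 40.5]), 88.21, 0.1544, 713)
rim (array([ 651.4, -261.3]), array([ 54.8, 130.3]), 1.18, 0.0791, 1167)
shelf (array([ 643. , -261.8]), array([ 61.9, 154.7]), 1.35, 0.2307, 24018)
```

View pics/w1.png

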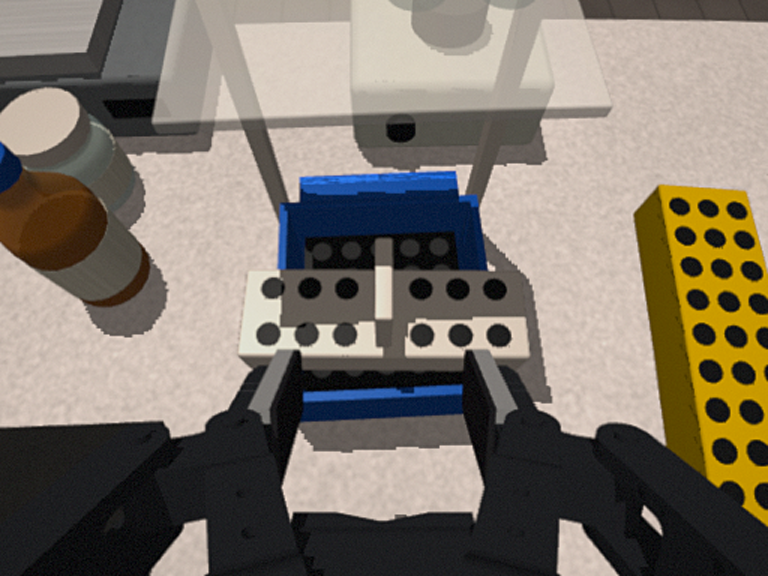

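```bash
sed -i 's/-1.5,40/-1.8,40/; s/.587,-.260/.588,-.2615/' p1.py; python3 p1.py
```

```text
100 [ 0.536 -0.26   0.202] [1.3, -0.2, 0.8, -0.003, 0.0, 0.004]
60 [ 0.562 -0.261  0.171] [1.3, -0.1, 40.8, -0.003, 0.0, 0.004]
0 [ 0.6   -0.262  0.125] [1.3, 0.1, 100.8, -0.003, 0.0, 0.004]
1.2833 [-0.76 -0.45  1.9   0.49  1.18  0.77] 0.050272169833274316 [-0.5 -0.5 -0.1]
```

Emit:
step_arm(
  plan=[
    [1,0,20,-0.003,0,0.004],
    [1,0,40,-0.003,0,0.004],
    [1,0,60,-0.003,0,0.004],
    [1,0,76,-0.003,0,0.004],
    [1,0,90,-0.003,0,0.004],
    [1,0,101,-0.003,0,0.004],
    [1,0,101,-0.003,0,0.004],
  ],
)

```text
clock: 1.87
tcp_pos: [0.5994, -0.2629, 0.1223]
tool_rot: [0.94, -0.016, 0.34, 0.005]
wrist_force: [-0.0, -0.0, -0.3]
grip_width: 0.0498
```

Emit:
step_arm(
  plan=[
    [0,0,0,0,0,0],
    [0,0,0,0,0,0],
    [0,0,0,0,0,0],
    [0,0,0,0,0,0],
    [0,0,0,0,0,0],
    [0,0,0,0,0,0],
    [0,0,0,0,0,0],
    [0,0,0,0,0,0],
  ],
  gripper=0,
)

```text
clock: 2.53
tcp_pos: [0.5996, -0.2634, 0.1237]
tool_rot: [0.94, -0.016, 0.341, 0.005]
wrist_force: [-5.0, -1.6, 5.8]
grip_width: 0.007
```

```bash
cat > p2.py <<'E'
from h import *
o=get_obs(); print(o["clock"],o["joint_positions"].round(2),o["grip_width"],o["wrist_force"].round(1),o["wrist_torque"].round(2),o["tcp_pos"].round(4),Rn.from_quat(o["tool_rot"]).as_matrix().round(3).tolist())
E
python3 p2.py
python3 - <<'E'
from h import *
# mat precise from wrist w1? and top
t=pickle.load(open("top0.pkl","rb"))
m=(t["image"].astype(int).sum(2)<110).astype(np.uint8)
n,l,st,c=cv2.connectedComponentsWithStats(m)
for i in range(1,n):
    if st[i,4]>800: print(i,st[i],c[i],px2w(t,*c[i],z=.004).round(4))
k=l[195,253]; ys,xs=np.nonzero(l==k)
W=np.array([px2w(t,x,y,z=.004)[:2] for x,y in zip(xs,ys)]); print(cv2.minAreaRect(W.astype(np.float32)*1000), W.mean(0))
E
```

```text
2.5333 [-0.67 -0.25  1.89  0.48  0.97  0.77] 0.007046528488770042 [-5.  -1.6  5.8] [-0.09  0.51 -0.06] [ 0.5996 -0.2634  0.1237] [[0.767, -0.034, 0.641], [-0.026, -0.999, -0.021], [0.641, -0.001, -0.767]]
6 [   0   80   32  137 2890] [ 11.36816609 154.40519031] [0.6287 0.8308 0.004 ]
65 [ 225  181   56   29 1536] [252.81835938 194.69140625] [ 0.4951 -0.0115  0.004 ]
((494.40521240234375, -10.744583129882812), (95.1105728149414, 185.52476501464844), 0.6260073184967041) [ 0.49521478 -0.01159376]
```

```bash
cat > p3.py <<'E'
from h import *
o=get_obs(); R0=Rn.from_quat(o["tool_rot"]); p=o["tcp_pos"]; rk=np.array([.588,-.263,.080])
D=Rn.from_euler("z",2.8,degrees=True); R1=D*R0
off=D.apply(p-rk); tgt=np.array([.495,-.0116,.004])+off
print(p,tgt)
for n,q,R in [("A",p+[0,0,.04],R0),("B",[tgt[0]-.0,p[1],.20],R0),("B2",[tgt[0],p[1]+.12,.19],D*R0),("C",tgt+[0,0,.10],R1),("C2",tgt+[0,0,.03],R1),("D",tgt+[0,0,.004],R1),("E",tgt+[0,0,-.001],R1)]: print(n,rel(o,q,R))
t=pickle.load(open("top0.pkl","rb")); print(px2w(t,397/1.5,200/1.5,half=1),px2w(t,420/1.5,368/1.5,half=1))
E
python3 p3.py
```

```text
[ 0.59956419 -0.26336399  0.12365578] [ 0.50656817 -0.01139865  0.04765578]
A [25.6, -0.0, -30.7, 0.0, 0.0, 0.0]
B [-22.4, 3.1, -118.2, 0.0, 0.0, 0.0]
B2 [-31.9, -116.8, -113.0, 0.031, -0.0, -0.037]
C [-62.5, -248.7, -83.3, 0.031, -0.0, -0.037]
C2 [-107.4, -248.7, -29.6, 0.031, -0.0, -0.037]
D [-124.1, -248.7, -9.7, 0.031, -0.0, -0.037]
E [-127.3, -248.7, -5.8, 0.031, -0.0, -0.037]
[ 0.66243464 -0.04311205  0.14966049] [ 0.32480441 -0.09571603  0.07079123]
```

Emit:
step_arm(
  plan=[
    [8,0,-10,0,0,0],
    [17,0,-20,0,0,0],
    [25,0,-31,0,0,0],
    [15,1,-50,0,0,0],
    [5,2,-70,0,0,0],
    [-8,2,-90,0,0,0],
    [-18,3,-108,0,0,0],
    [-23,0,-118,0,0,0],
    [-25,-20,-117,0.01,0,-0.01],
    [-28,-50,-116,0.015,0,-0.015],
    [-30,-80,-115,0.02,0,-0.02],
    [-32,-110,-113,0.03,0,-0.037],
    [-38,-140,-108,0.03,0,-0.037],
    [-44,-170,-102,0.03,0,-0.037],
    [-50,-200,-96,0.031,0,-0.037],
    [-57,-228,-88,0.031,0,-0.037],
    [-62,-243,-83,0.031,0,-0.037],
    [-62,-249,-83,0.031,0,-0.037],
    [-62,-249,-83,0.031,0,-0.037],
  ],
)

```text
clock: 4.12
tcp_pos: [0.507, -0.0094, 0.1484]
tool_rot: [0.94, 0.008, 0.341, -0.003]
wrist_force: [0.4, -0.3, -3.4]
grip_width: 0.0069
```

```bash
python3 p2.py; python3 - <<'E'
from h import *
o=get_obs(); s=wristfix(snapshot("wrist"),o); save(s,"w2",sc=1.5); s=snapshot("side"); save(s,"s2",sc=1.5)
P,u,v,col=cloud(s); m=(P[:,2]<.02)
t=snapshot("top"); pickle.dump(t,open("t2.pkl","wb")); pickle.dump(s,open("s2.pkl","wb"))
P,u,v,col=cloud(t); print("rim top",rect(P,.074,.086,.5,.72,-.36,-.15,col[:,2]>col[:,0]*1.4))
save(t,"t2",(290,105,390,205),6)
E
```

```text
4.1167 [-0.16 -0.85  2.24  0.13  1.07  1.37] 0.006892759722645775 [ 0.4 -0.3 -3.4] [-0.05  0.58  0.  ] [ 0.507  -0.0094  0.1484] [[0.767, 0.018, 0.641], [0.013, -1.0, 0.012], [0.642, -0.001, -0.767]]
rim top (array([ 612.1, -261.2]), array([130.3, 130.8]), 0.67, 0.0799, 204)
```

View pics/w2.png

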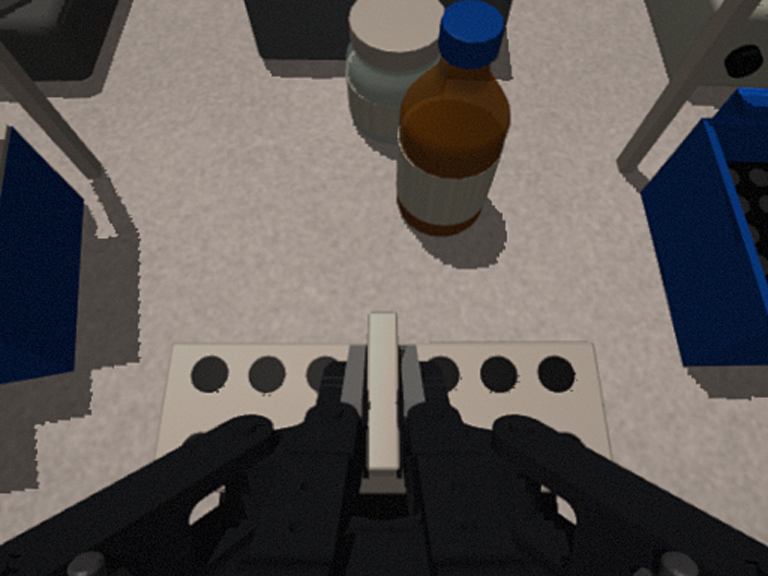

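View pics/s2.png

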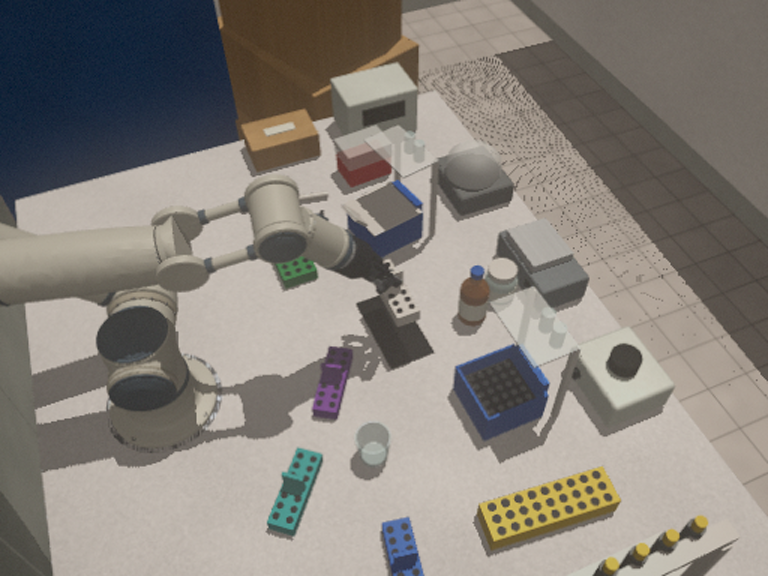

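View pics/t2.png

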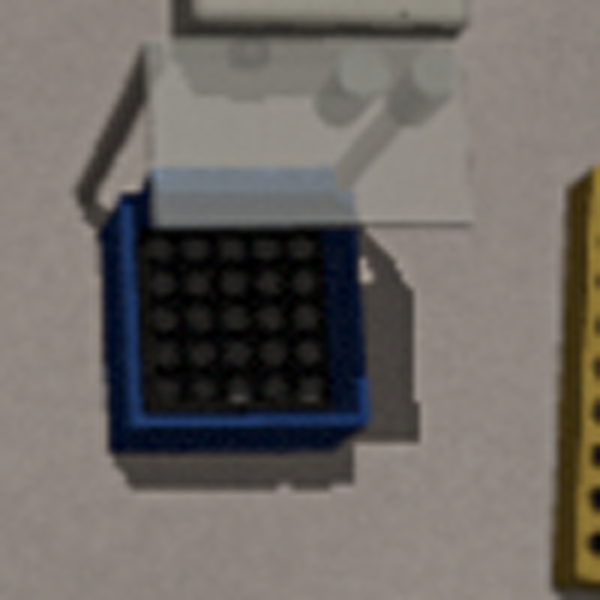

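```bash
cat > p4.py <<'E'
from h import *
o=get_obs(); R0=Rn.from_quat(o["tool_rot"])
tgt=np.array([.5066,-.0114,.0477])
Rf=Rn.from_matrix(np.array([[0.767,-0.034,0.641],[-0.026,-0.999,-0.021],[0.641,-0.001,-0.767]])); R1=Rn.from_euler("z",2.8,degrees=True)*Rf
for z in (.05,.02,.005,0,-.002,-.004): print(z,rel(o,tgt+[0,0,z],R1))
E
python3 p4.py
```

```text
0.05 [-33.8, -0.6, 38.9, 0.001, -0.001, -0.0]
0.02 [-53.0, -0.6, 61.9, 0.001, -0.001, -0.0]
0.005 [-62.7, -0.6, 73.3, 0.001, -0.001, -0.0]
0 [-65.9, -0.6, 77.2, 0.001, -0.001, -0.0]
-0.002 [-67.2, -0.6, 78.7, 0.001, -0.001, -0.0]
-0.004 [-68.5, -0.6, 80.2, 0.001, -0.001, -0.0]
```

Emit:
step_arm(
  plan=[
    [-11,0,13,0,0,0],
    [-22,-0.5,26,0,0,0],
    [-34,-0.6,39,0.001,-0.001,0],
    [-44,-0.6,51,0.001,-0.001,0],
    [-53,-0.6,62,0.001,-0.001,0],
    [-58,-0.6,68,0.001,-0.001,0],
    [-62,-0.6,72,0.001,-0.001,0],
    [-62.7,-0.6,73.3,0.001,-0.001,0],
    [-62.7,-0.6,73.3,0.001,-0.001,0],
  ],
)

```text
clock: 5.02
tcp_pos: [0.5068, -0.0119, 0.0532]
tool_rot: [0.94, 0.006, 0.341, -0.003]
wrist_force: [-0.1, 0.4, -1.6]
grip_width: 0.0069
```

```bash
python3 p2.py; python3 p4.py
```

```text
5.0167 [-0.17 -0.82  2.39  0.15  0.89  1.33] 0.006919439657504296 [-0.1  0.4 -1.6] [ 0.02  0.54 -0.04] [ 0.5068 -0.0119  0.0532] [[0.767, 0.014, 0.642], [0.01, -1.0, 0.009], [0.642, -0.001, -0.767]]
0.05 [28.4, -0.6, -34.2, 0.001, -0.001, -0.001]
0.02 [9.2, -0.5, -11.2, 0.001, -0.001, -0.001]
0.005 [-0.5, -0.5, 0.3, 0.001, -0.001, -0.001]
0 [-3.7, -0.5, 4.1, 0.001, -0.001, -0.001]
-0.002 [-5.0, -0.5, 5.6, 0.001, -0.001, -0.001]
-0.004 [-6.2, -0.5, 7.2, 0.001, -0.001, -0.001]
```

Emit:
step_arm(
  plan=[
    [-1,0,1,0,0,0],
    [-2,-0.3,2,0,0,0],
    [-3,-0.5,3,0,0,0],
    [-3.7,-0.5,4.1,0,0,0],
    [-3.7,-0.5,4.1,0,0,0],
  ],
)

```text
clock: 5.43
tcp_pos: [0.5066, -0.0113, 0.0477]
tool_rot: [0.94, 0.006, 0.342, -0.003]
wrist_force: [-0.6, -0.4, -2.2]
grip_width: 0.0068
```

```bash
python3 p2.py; python3 - <<'E'
from h import *
o=get_obs(); s=wristfix(snapshot("wrist"),o); save(s,"w3",sc=1.5)
P,u,v,col=cloud(s)
print(rect(P,.02,.06,.42,.58,-.12,.1)); s=snapshot("side"); save(s,"s3",(220,160,320,260),6)
P,u,v,col=cloud(s); print(rect(P,.026,.042,.42,.56,-.12,.1))
E
```

```text
5.4333 [-0.17 -0.81  2.4   0.15  0.87  1.33] 0.006804194184570966 [-0.6 -0.4 -2.2] [-0.01  0.56  0.03] [ 0.5066 -0.0113  0.0477] [[0.767, 0.014, 0.642], [0.01, -1.0, 0.009], [0.642, -0.001, -0.767]]
(array([500.4, -12. ]), array([ 40.8, 151.8]), 0.71, 0.0339, 12411)
(array([494. , -47.9]), array([51.7, 84.3]), 0.19, 0.0339, 333)
```

View pics/s3.png

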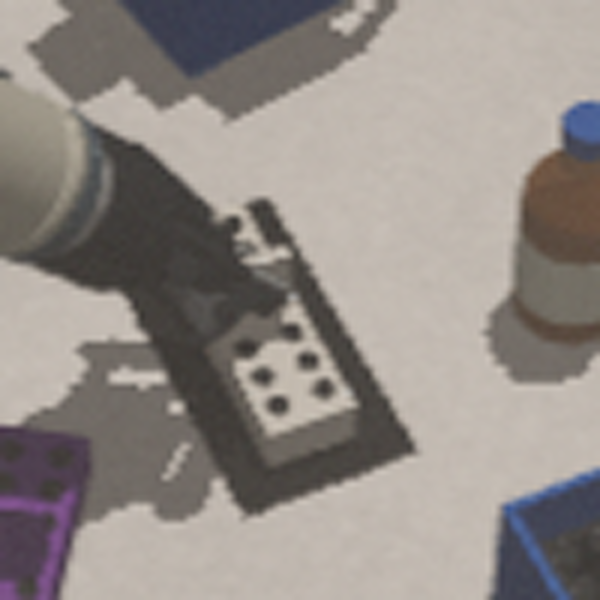

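Emit:
step_arm(
  plan=[
    [-0.6,0,0.8,0,0,0],
    [-1.3,0,1.5,0,0,0],
    [-1.3,0,1.5,0,0,0],
  ],
)

```text
clock: 5.78
tcp_pos: [0.5074, -0.0114, 0.0477]
tool_rot: [0.939, 0.006, 0.343, -0.003]
wrist_force: [-2.1, 0.6, 4.1]
grip_width: 0.0071
```

```bash
python3 p2.py
```

```text
5.7833 [-0.17 -0.81  2.4   0.15  0.87  1.33] 0.007055323793405596 [-2.1  0.6  4.1] [0.05 0.54 0.1 ] [ 0.5074 -0.0114  0.0477] [[0.765, 0.014, 0.644], [0.01, -1.0, 0.009], [0.644, -0.0, -0.765]]
```

Down on the mat; release (modest opening) and retract along the tool axis.

Emit:
step_arm(
  plan=[
    [0.6,0,-0.8,0,0,0],
    [0.6,0,-0.8,0,0,0],
    [0.6,0,-0.8,0,0,0],
    [0.6,0,-0.8,0,0,0],
    [0.6,0,-0.8,0,0,0],
    [1,0,-8,0,0,0],
    [1,0,-20,0,0,0],
    [1,0,-40,0,0,0],
    [3,0,-60,0,0,0],
    [18,0,-80,0,0,0],
    [34,0,-95,0,0,0],
    [50,0,-110,0,0,0],
    [50,0,-110,0,0,0],
  ],
  gripper=40,
)

```text
clock: 6.87
tcp_pos: [0.5027, -0.0137, 0.1717]
tool_rot: [0.941, 0.007, 0.338, -0.003]
wrist_force: [0.9, -0.2, 0.9]
grip_width: 0.0401
```

```bash
python3 p2.py; python3 - <<'E'
from h import *
o=get_obs(); s=wristfix(snapshot("wrist"),o); save(s,"w4",sc=1.5)
P,u,v,col=cloud(s)
print("rack",rect(P,.026,.042,.42,.58,-.12,.1))
t=snapshot("top"); P,u,v,col=cloud(t); print("rack",rect(P,.026,.042,.42,.58,-.12,.1)); save(t,"t4",sc=1.5)
E
```

```text
6.8667 [-0.18 -0.86  2.2   0.14  1.12  1.36] 0.040101774154377566 [ 0.9 -0.2  0.9] [ 0.03  0.23 -0.05] [ 0.5027 -0.0137  0.1717] [[0.771, 0.015, 0.636], [0.011, -1.0, 0.01], [0.636, -0.0, -0.771]]
rack (array([496.9, -14.5]), array([50.1, 86.9]), 0.85, 0.0338, 5043)
rack (array([494.4,  42.8]), array([49.2, 42.7]), 0.63, 0.0345, 90)
```

View pics/t4.png

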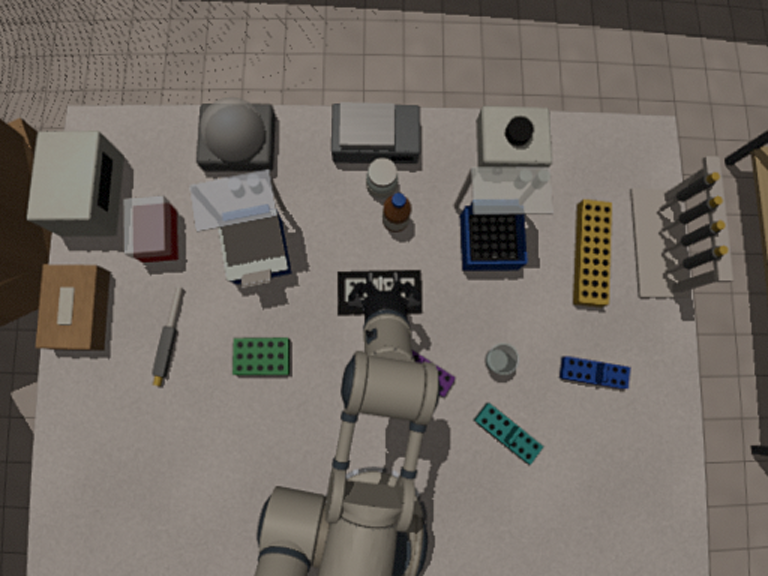

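```bash
cat > p5.py <<'E'
from h import *
o=get_obs(); print(o["tcp_pos"]); R=rackR(12,38); print(rel(o,[.512,.250,.205],R))
s=pickle.load(open("w1.pkl","rb")); P,u,v,col=cloud(s)
blue=(col[:,2]>col[:,0]*1.4)
def loc(c,yaw):  # to box frame
    a=np.radians(yaw); d=P[:,:2]-c; return np.c_[d@[np.cos(a),np.sin(a)],d@[-np.sin(a),np.cos(a)],P[:,2]]
L=loc([.6125,-.2613],1.2)
def st(n,m,k): q=L[m,k]*1000; print(n,m.sum(),np.percentile(q,[2,10,50,90,98]).round(1))
rim=blue&(abs(L[:,2]-.0795)<.0025)
st("front rim x",rim&(L[:,0]<-.05)&(abs(L[:,1])<.04),0)
for y0,y1 in((-.06,-.03),(.03,.06)): st("front rim x %g"%y0,rim&(L[:,0]<-.05)&(L[:,1]>y0)&(L[:,1]<y1),0)
st("right y",rim&(L[:,1]<-.055)&(abs(L[:,0])<.06),1)
st("left y",rim&(L[:,1]>.055)&(abs(L[:,0])<.06),1)
st("frontwall x",blue&(L[:,2]<.07)&(L[:,2]>.01)&(L[:,0]<-.055)&(abs(L[:,1])<.05),0)
kp=blue&(L[:,2]>.092)&(L[:,2]<.098); st("keeper top x",kp,0); st("keeper y",kp,1); st("kz",blue&(L[:,0]>.05)&(L[:,2]>.088)&(L[:,2]<.11),2)
E
python3 p5.py
```

```text
[ 0.50120125 -0.01348207  0.16597778]
[35.8, -263.3, -20.7, 0.12, -0.019, -0.153]
front rim x 632 [-63.9 -63.5 -61.4 -59.2 -58.8]
front rim x -0.06 90 [-63.8 -63.4 -61.4 -59.2 -58.6]
front rim x 0.03 134 [-64.  -63.7 -61.6 -59.3 -59. ]
right y 253 [-65.6 -65.  -62.9 -60.8 -60.6]
left y 207 [59.2 59.5 61.5 63.5 63.9]
frontwall x 1062 [-64.  -63.8 -63.7 -63.5 -63.5]
keeper top x 1836 [56.3 57.1 64.9 72.8 74.4]
keeper y 1836 [-48.6 -40.6  -0.7  38.8  46.4]
kz 2038 [89.2 92.  94.5 95.3 95.8]
```

Emit:
step_arm(
  plan=[
    [5,-30,-8,0.01,0,-0.01],
    [10,-60,-15,0.02,0,-0.03],
    [15,-95,-20,0.04,0,-0.05],
    [20,-130,-20,0.06,-0.01,-0.08],
    [25,-165,-20,0.08,-0.01,-0.1],
    [30,-200,-20,0.1,-0.015,-0.12],
    [34,-230,-20,0.12,-0.02,-0.15],
    [36,-255,-20,0.12,-0.02,-0.153],
    [36,-263,-20,0.12,-0.02,-0.153],
    [36,-263,-20,0.12,-0.02,-0.153],
    [36,-263,-20,0.12,-0.02,-0.153],
  ],
  gripper=45,
)

```text
clock: 7.88
tcp_pos: [0.512, 0.2492, 0.2026]
tool_rot: [0.941, 0.099, 0.322, -0.033]
wrist_force: [0.0, -0.9, 0.2]
grip_width: 0.0452
```

```bash
python3 p2.py; cat > p6.py <<'E'
from h import *
o=get_obs(); s=wristfix(snapshot("wrist"),o); save(s,"w5",sc=1.5); pickle.dump(s,open("w5.pkl","wb"))
P,u,v,col=cloud(s)
print("lid",rect(P,.079,.09,.45,.75,.1,.4)); print("shelf",rect(P,.222,.24,.45,.85,.1,.5))
a=np.radians(12.2); d=P[:,:2]-[.5854,.2643]; L=np.c_[d@[np.cos(a),np.sin(a)],d@[-np.sin(a),np.cos(a)],P[:,2]]
blue=(col[:,2]>col[:,0]*1.4)
def st(n,m,k): q=L[m,k]*1000; print(n,m.sum(),np.percentile(q,[2,10,50,90,98]).round(1)) if m.sum() else 0
kp=blue&(L[:,2]>.092)&(L[:,2]<.098); st("keeper top x",kp,0); st("keeper y",kp,1)
for y in(-.04,0,.04): st("kx%g"%y,kp&(abs(L[:,1]-y)<.01),0)
top=(abs(L[:,2]-.084)<.003)&(~blue)&(abs(L[:,0])<.09)&(abs(L[:,1])<.09)
st("lid x",top&(abs(L[:,1])>.035)&(abs(L[:,1])<.055),0); st("lid y",top,1)
st("lid z",top,2)
tab=(L[:,2]>.092)&(L[:,0]<-.06)&(L[:,0]>-.12)&(abs(L[:,1])<.06); st("tab y",tab,1); st("tab x",tab,0); st("tab z",tab,2)
q=L[tab]; 
for z in(.095,.105,.112): st("tabx@%g"%z,tab&(abs(L[:,2]-z)<.002),0)
E
python3 p6.py
```

```text
7.8833 [ 0.5  -0.56  1.96 -0.2   1.11  1.89] 0.04522722681135825 [ 0.  -0.9  0.2] [-0.05  0.24 -0.04] [0.512  0.2492 0.2026] [[0.773, 0.209, 0.6], [0.166, -0.978, 0.127], [0.613, 0.001, -0.79]]
lid (array([583.5, 261.6]), array([133.3, 130.5]), 12.12, 0.0836, 17866)
shelf (array([613.5, 267.6]), array([ 57. , 154.5]), 12.09, 0.2306, 25190)
keeper top x 1961 [ 56.9  57.9  65.8  74.  177.7]
keeper y 1961 [-50.5 -42.5  -1.7  38.8 232.2]
kx-0.04 391 [56.8 57.8 65.5 73.5 75.2]
kx0 376 [57.2 58.  65.7 73.6 75.2]
kx0.04 329 [57.3 58.1 66.1 73.9 75.6]
lid x 4915 [-60.7 -37.5   2.1  48.1  58.4]
lid y 17698 [-64.7 -53.2  -1.6  48.2  60.2]
lid z 17698 [82.2 82.7 83.6 84.4 85. ]
tab y 40784 [-56.  -48.8  -0.   49.7  56.5]
tab x 40784 [-119.4 -117.6 -109.6  -87.2  -73.8]
tab z 40784 [103.3 218.5 263.3 278.7 286.4]
tabx@0.095 283 [-71.4 -70.7 -69.1 -67.9 -67.2]
tabx@0.105 330 [-80.1 -79.4 -77.8 -76.2 -76. ]
tabx@0.112 361 [-85.7 -85.1 -84.  -82.5 -81.9]
```

View pics/w5.png

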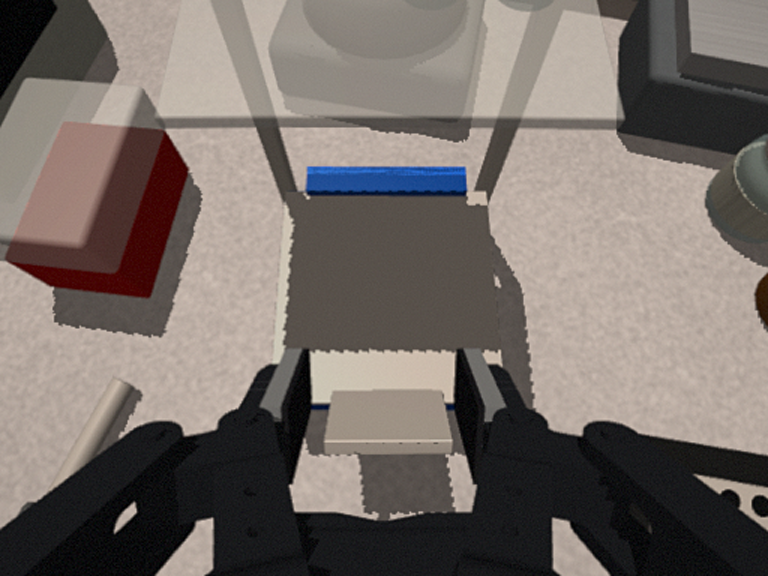

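```bash
cat >> h.py <<'E'
TIP=(np.array([.5866,.2625,.080]),12.15); SAM=(np.array([.6132,-.2620,.080]),1.2)
def lidpose(box,rear,p):
    """grip TCP pose for lid with lid_rear at rear (mm, box mouth frame x,z), pitched front up p deg"""
    c,yaw=box; a=np.radians(p); Y=Rn.from_euler("z",yaw,degrees=True)
    g=np.array([-147.4,0,24.7]); g=np.array([g[0]*np.cos(a)+g[2]*np.sin(a),0,g[2]*np.cos(a)-g[0]*np.sin(a)])+[rear[0],0,rear[1]]
    t=np.radians(40-p); z=np.array([np.sin(t),0,-np.cos(t)]); x=np.array([0,1.,0])
    R=Y*Rn.from_matrix(np.c_[x,np.cross(z,x),z]); 
    return c+Y.apply((g+19*z)/1000),R
E
cat > p7.py <<'E'
from h import *
o=get_obs(); p,R=lidpose(TIP,(64,0),0); z=R.apply([0,0,1])
for b in(55,30,0): print(b,(p-z*b/1000).round(4),rel(o,p-z*b/1000,R))
E
python3 p7.py
```

```text
55 [0.4824 0.2401 0.1323] [-68.0, 2.1, 37.0, -0.027, 0.031, -1.572]
30 [0.4982 0.2435 0.1131] [-67.0, 2.1, 62.0, -0.027, 0.031, -1.572]
0 [0.517  0.2475 0.0901] [-65.9, 2.0, 92.0, -0.027, 0.031, -1.572]
```

Emit:
step_arm(
  plan=[
    [-10,0,-5,0,0,-0.11],
    [-20,0,-10,0,0,-0.22],
    [-30,0,-10,0,0,-0.34],
    [-40,0,-10,0,0,-0.46],
    [-50,0,-10,0,0,-0.58],
    [-60,1,-8,0,0,-0.7],
    [-65,1,-4,0,0,-0.82],
    [-68,2,0,0,0,-0.94],
    [-68,2,5,0,0,-1.06],
    [-68,2,10,-0.01,0.01,-1.18],
    [-68,2,18,-0.01,0.01,-1.3],
    [-68,2,25,-0.02,0.02,-1.42],
    [-68,2,32,-0.02,0.03,-1.52],
    [-68,2,37,-0.027,0.031,-1.572],
    [-68,2,37,-0.027,0.031,-1.572],
    [-68,2,37,-0.027,0.031,-1.572],
  ],
  gripper=40,
  force=100,
)

```text
clock: 9.27
tcp_pos: [0.4825, 0.2388, 0.1318]
tool_rot: [0.592, 0.73, 0.266, 0.215]
wrist_force: [0.6, -0.0, -0.3]
grip_width: 0.04
```

```bash
python3 p2.py; python3 p7.py; python3 - <<'E'
from h import *
o=get_obs(); s=wristfix(snapshot("wrist"),o); save(s,"w6",sc=1.5)
E
```

```text
9.2667 [ 0.52 -0.68  2.18 -0.24  0.99  0.38] 0.04001272963053298 [ 0.6 -0.  -0.3] [-0.07  0.32  0.03] [0.4825 0.2388 0.1318] [[-0.207, 0.75, 0.628], [0.978, 0.158, 0.133], [0.001, 0.642, -0.767]]
55 [0.4824 0.2401 0.1323] [1.3, 0.5, -0.2, -0.001, 0.002, -0.003]
30 [0.4982 0.2435 0.1131] [1.3, 0.5, 24.8, -0.001, 0.002, -0.003]
0 [0.517  0.2475 0.0901] [1.4, 0.6, 54.8, -0.001, 0.002, -0.003]
```

View pics/w6.png

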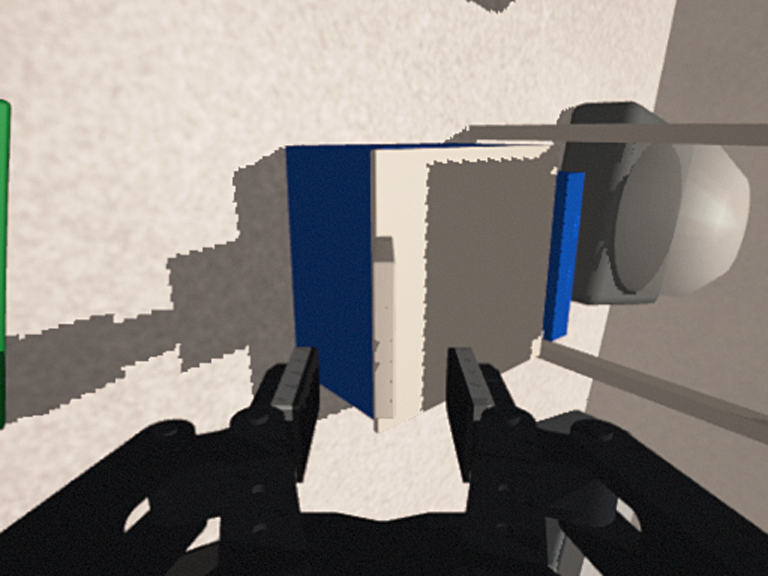

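Emit:
step_arm(
  plan=[
    [1,0.5,12,0,0.002,-0.003],
    [1.3,0.5,24,0,0.002,-0.003],
    [1.3,0.5,35,0,0.002,-0.003],
    [1.3,0.6,45,0,0.002,-0.003],
    [1.3,0.6,52,0,0.002,-0.003],
    [1.3,0.6,54.5,0,0.002,-0.003],
    [1.3,0.6,54.5,0,0.002,-0.003],
  ],
)

```text
clock: 9.9
tcp_pos: [0.517, 0.2475, 0.0906]
tool_rot: [0.591, 0.731, 0.266, 0.214]
wrist_force: [0.6, -0.2, 0.3]
grip_width: 0.0404
```

```bash
python3 p2.py; python3 p7.py
```

```text
9.9 [ 0.49 -0.54  2.16 -0.24  0.86  0.38] 0.0404401039340083 [ 0.6 -0.2  0.3] [-0.07  0.29 -0.02] [0.517  0.2475 0.0906] [[-0.21, 0.75, 0.628], [0.978, 0.16, 0.135], [0.001, 0.642, -0.767]]
55 [0.4824 0.2401 0.1323] [0.0, -0.3, -54.6, -0.001, -0.0, -0.001]
30 [0.4982 0.2435 0.1131] [0.0, -0.3, -29.6, -0.001, -0.0, -0.001]
0 [0.517  0.2475 0.0901] [0.0, -0.3, 0.4, -0.001, -0.0, -0.001]
```

Emit:
step_arm(
  plan=[
    [0,0,0,0,0,0],
    [0,0,0,0,0,0],
    [0,0,0,0,0,0],
    [0,0,0,0,0,0],
    [0,0,0,0,0,0],
    [0,0,0,0,0,0],
    [0,0,0,0,0,0],
  ],
  gripper=0,
)

```text
clock: 10.48
tcp_pos: [0.5171, 0.2476, 0.0912]
tool_rot: [0.591, 0.731, 0.266, 0.214]
wrist_force: [-2.8, -0.6, 2.2]
grip_width: 0.0074
```

```bash
python3 p2.py; cat > p8.py <<'E'
from h import *
import sys
o=get_obs(); box={"T":TIP,"S":SAM}[sys.argv[1]]
for a in sys.argv[2:]:
    x,z,p=map(float,a.split(",")); q,R=lidpose(box,(x,z),p); print(a,q.round(4),rel(o,q,R))
E
python3 p8.py T 64,0,0 64,0.5,4 64,1,8 64,1,12 64,1,16 64,1,20 54.6,4.4,20 45.2,7.8,20 26.4,14.7,20 7.6,21.5,20 -20,40,20
```

```text
10.4833 [ 0.49 -0.54  2.16 -0.24  0.86  0.38] 0.007403079033677179 [-2.8 -0.6  2.2] [-0.16  0.31 -0.1 ] [0.5171 0.2476 0.0912] [[-0.21, 0.749, 0.628], [0.978, 0.16, 0.136], [0.001, 0.643, -0.766]]
64,0,0 [0.517  0.2475 0.0901] [-0.1, -0.7, 0.7, -0.0, -0.0, -0.001]
64,0.5,4 [0.518  0.2477 0.1001] [-0.1, 6.4, -6.2, 0.069, -0.0, -0.001]
64,1,8 [0.5197 0.2481 0.1099] [-0.0, 14.0, -12.6, 0.139, -0.001, -0.001]
64,1,12 [0.522  0.2486 0.119 ] [-0.0, 21.7, -18.2, 0.209, -0.001, -0.001]
64,1,16 [0.5249 0.2492 0.128 ] [-0.0, 29.8, -23.1, 0.279, -0.001, -0.001]
64,1,20 [0.5284 0.25   0.1368] [-0.0, 38.1, -27.5, 0.349, -0.001, -0.001]
54.6,4.4,20 [0.5192 0.248  0.1402] [-0.0, 33.1, -36.2, 0.349, -0.001, -0.001]
45.2,7.8,20 [0.51   0.246  0.1436] [-0.0, 28.1, -44.8, 0.349, -0.001, -0.001]
26.4,14.7,20 [0.4916 0.242  0.1505] [-0.0, 18.1, -62.2, 0.349, -0.001, -0.001]
7.6,21.5,20 [0.4732 0.2381 0.1573] [-0.0, 8.1, -79.5, 0.349, -0.001, -0.001]
-20,40,20 [0.4463 0.2323 0.1758] [-0.0, -1.2, -111.4, 0.349, -0.001, -0.001]
```

Emit:
step_arm(
  plan=[
    [0,3.5,-3.5,0.035,0,0],
    [0,7,-7,0.069,0,0],
    [0,10.8,-10,0.104,0,0],
    [0,14.6,-13.2,0.139,0,0],
    [0,18.5,-16,0.174,0,0],
    [0,22.3,-18.8,0.209,0,0],
    [0,26.3,-21.3,0.244,0,0],
    [0,30.4,-23.7,0.279,0,0],
    [0,34.6,-25.9,0.314,0,0],
    [0,38.7,-28.1,0.349,0,0],
    [0,38.7,-28.1,0.349,0,0],
  ],
)

```text
clock: 11.4
tcp_pos: [0.5296, 0.2502, 0.1386]
tool_rot: [0.619, 0.766, 0.135, 0.109]
wrist_force: [0.5, 0.3, -2.3]
grip_width: 0.0066
```

```bash
python3 p2.py; python3 p8.py T  64,1,20 54.6,4.4,20 45.2,7.8,20 26.4,14.7,20 7.6,21.5,20 -20,40,20;  python3 - <<'E'
from h import *
s=snapshot("side"); save(s,"s5",(200,70,330,190),5); o=get_obs(); s=wristfix(snapshot("wrist"),o); save(s,"w7",sc=1.5)
E
```

```text
11.4 [ 0.42 -0.25  1.75 -0.07  1.3   0.22] 0.006615394607208107 [ 0.5  0.3 -2.3] [-0.1   0.26 -0.06] [0.5296 0.2502 0.1386] [[-0.209, 0.919, 0.334], [0.978, 0.196, 0.073], [0.001, 0.342, -0.94]]
64,1,20 [0.5284 0.25   0.1368] [0.0, -1.8, 1.3, -0.0, -0.001, -0.001]
54.6,4.4,20 [0.5192 0.248  0.1402] [0.0, -9.5, -5.1, -0.0, -0.001, -0.001]
45.2,7.8,20 [0.51   0.246  0.1436] [0.0, -17.2, -11.5, -0.0, -0.001, -0.001]
26.4,14.7,20 [0.4916 0.242  0.1505] [0.0, -32.5, -24.5, -0.0, -0.001, -0.001]
7.6,21.5,20 [0.4732 0.2381 0.1573] [-0.0, -47.8, -37.3, -0.0, -0.001, -0.001]
-20,40,20 [0.4463 0.2323 0.1758] [-0.0, -67.4, -64.1, -0.0, -0.001, -0.001]
```

View pics/s5.png

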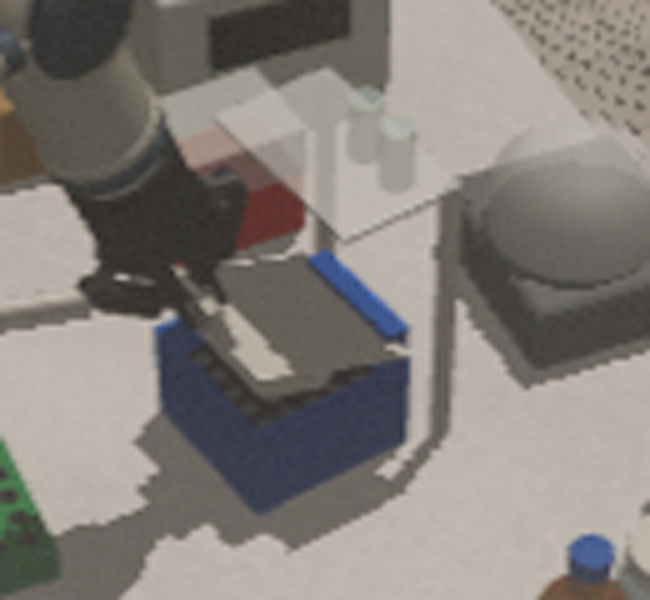

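View pics/w7.png

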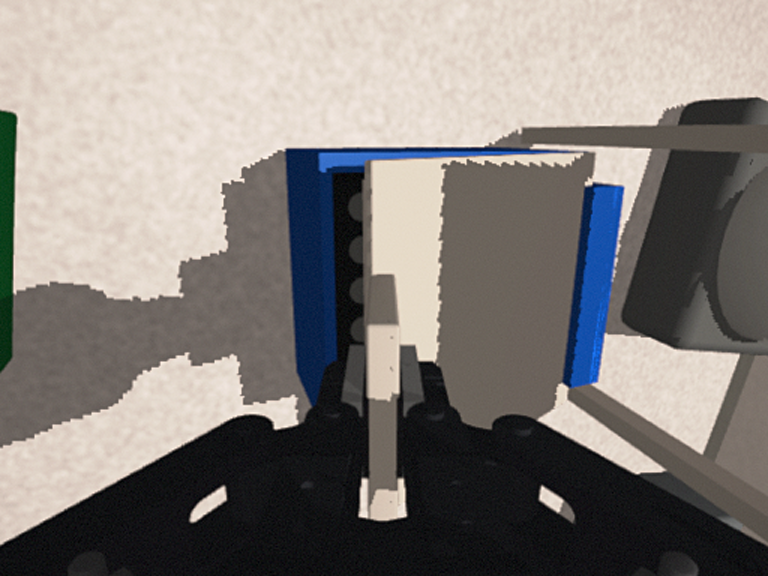

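Emit:
step_arm(
  plan=[
    [0,-4,-3.3,0,0,0],
    [0,-8,-6.6,0,0,0],
    [0,-12,-10,0,0,0],
    [0,-16,-13.4,0,0,0],
    [0,-20,-16.8,0,0,0],
    [0,-25,-21,0,0,0],
    [0,-31,-26,0,0,0],
    [0,-38,-32,0,0,0],
    [0,-46,-39,0,0,0],
    [0,-54,-52,0,0,0],
    [0,-60,-68,0,0,0],
    [0,-62,-85,0,0,0],
    [0,-62,-100,0,0,0],
    [0,-62,-108,0,0,0],
    [0,-62,-108,0,0,0],
  ],
)

```text
clock: 12.75
tcp_pos: [0.4356, 0.2302, 0.2202]
tool_rot: [0.619, 0.766, 0.137, 0.11]
wrist_force: [-0.5, -0.1, -1.7]
grip_width: 0.0064
```

```bash
python3 p2.py; cat > lidfit.py <<'E'
from h import *
import sys
o=get_obs(); s=wristfix(snapshot("wrist"),o); save(s,sys.argv[1],sc=1.5); pickle.dump((s,o),open(sys.argv[1]+".pkl","wb"))
P,u,v,col=cloud(s)
Q=Rn.from_quat(o["tool_rot"]).inv().apply(P-o["tcp_pos"])*1000  # tool mm
# expected lid in tool: lid frame axes: lid y=tool x ; lid x = c40*y+s40*z ; lid z = s40*y - c40*z
c,sn=np.cos(np.radians(40)),np.sin(np.radians(40))
g=Q-[0,0,-19]
L=np.c_[g[:,1]*c+g[:,2]*sn, g[:,0], g[:,1]*sn-g[:,2]*c]+[-83.4,0,24.7]
m=(abs(L[:,2]-4)<8)&(L[:,0]>-50)&(L[:,0]<75)&(abs(L[:,1])<75)
A=L[m]
for _ in range(4):
    X=np.c_[A[:,:2],np.ones(len(A))]; k=np.linalg.lstsq(X,A[:,2],rcond=None)[0]; r=A[:,2]-X@k
    A=A[abs(r)<max(1.5,2*r.std())] if _<3 else A
print("n",len(A),"slope deg x,y",np.degrees(k[:2]).round(2),"z at origin",k[2].round(2),"res",r.std().round(2))
print("rect",cv2.minAreaRect(A[:,:2].astype(np.float32)),"x%",np.percentile(A[:,0],[.5,50,99.5]),"y%",np.percentile(A[:,1],[.5,99.5]))
for y in(-40,-20,0,20,40):
    q=A[abs(A[:,1]-y)<4]; print(y,"rear x",q[:,0].max().round(1) if len(q) else None)
E
python3 lidfit.py w8
```

```text
12.75 [ 0.48 -0.52  1.81 -0.09  1.51  0.26] 0.006404012133583819 [-0.5 -0.1 -1.7] [-0.11  0.31  0.03] [0.4356 0.2302 0.2202] [[-0.21, 0.918, 0.338], [0.978, 0.196, 0.075], [0.002, 0.346, -0.938]]
n 18161 slope deg x,y [-0.03  0.05] z at origin 2.51 res 0.39
rect ((7.6454010009765625, -0.5942153930664062), (130.4953155517578, 115.29757690429688), 89.98839569091797) x% [-49.48237261  -1.75752344  63.13020895] y% [-61.46667988  64.06327944]
-40 rear x 63.9
-20 rear x 64.1
0 rear x 64.4
20 rear x 64.7
40 rear x 64.9
```

View pics/w8.png

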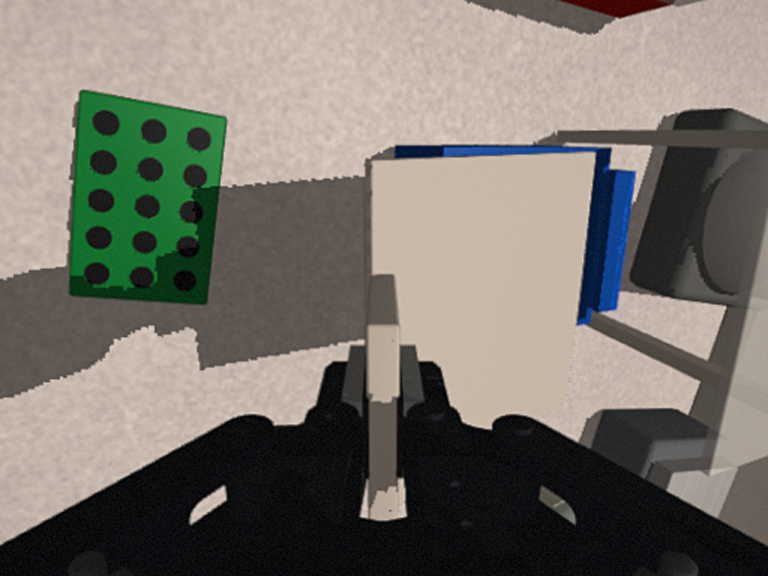

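```bash
python3 - <<'E'
s=open('h.py').read()
s=s.replace("c,yaw=box; a=np.radians(p); Y","c,yaw=box; a=np.radians(p); OFF=np.array([-.4,.6,1.3]); Y").replace("g=np.array([-147.4,0,24.7]); g=np.array([g[0]*np.cos(a)+g[2]*np.sin(a),0,","g=np.array([-147.4,0,24.7])+OFF; g=np.array([g[0]*np.cos(a)+g[2]*np.sin(a),g[1],")
open('h.py','w').write(s)
E
cat > p9.py <<'E'
from h import *
o=get_obs(); q,R=lidpose(SAM,(-25,45),20); print(q)
R0=Rn.from_quat(o["tool_rot"]); dR=(R*R0.inv()).as_rotvec()
W=np.array([o["tcp_pos"],[.462,.12,.235],[.476,0,.235],[.47,-.13,.230],q]); T=[0,.25,.48,.74,1]
for f in np.linspace(0,1,19)[1:]:
    p=[np.interp(f,T,W[:,k]) for k in range(3)]; r=rel(o,p,Rn.from_rotvec(dR*f)*R0); print([round(x) for x in r[:3]]+r[3:],end=", ")
E
python3 p9.py
```

```text
[ 0.46472434 -0.26450999  0.18212843]
[-25, 2, -3, 0.0, -0.004, 0.01], [-50, 4, -7, 0.0, -0.007, 0.02], [-75, 6, -10, 0.0, -0.011, 0.03], [-101, 7, -13, 0.0, -0.015, 0.04], [-128, 7, -15, 0.0, -0.019, 0.05], [-157, 4, -16, 0.001, -0.022, 0.059], [-186, 2, -17, 0.001, -0.026, 0.069], [-215, -1, -18, 0.001, -0.03, 0.079], [-243, -5, -19, 0.001, -0.033, 0.089], [-270, -12, -21, 0.001, -0.037, 0.099], [-297, -19, -22, 0.001, -0.041, 0.109], [-324, -26, -24, 0.001, -0.045, 0.119], [-351, -33, -25, 0.001, -0.048, 0.129], [-378, -42, -21, 0.001, -0.052, 0.139], [-406, -52, -14, 0.001, -0.056, 0.149], [-434, -62, -7, 0.002, -0.059, 0.159], [-462, -73, 0, 0.002, -0.063, 0.168], [-490, -83, 8, 0.002, -0.067, 0.178],
```

Emit:
step_arm(
  plan=[
    [-20,1,-3,0,-0.004,0.01],
    [-48,4,-7,0,-0.007,0.02],
    [-75,6,-10,0,-0.011,0.03],
    [-101,7,-13,0,-0.015,0.04],
    [-128,7,-15,0,-0.019,0.05],
    [-157,4,-16,0.001,-0.022,0.059],
    [-186,2,-17,0.001,-0.026,0.069],
    [-215,-1,-18,0.001,-0.03,0.079],
    [-243,-5,-19,0.001,-0.033,0.089],
    [-270,-12,-21,0.001,-0.037,0.099],
    [-297,-19,-22,0.001,-0.041,0.109],
    [-324,-26,-24,0.001,-0.045,0.119],
    [-351,-33,-25,0.001,-0.048,0.129],
    [-378,-42,-21,0.001,-0.052,0.139],
    [-406,-52,-14,0.001,-0.056,0.149],
    [-434,-62,-7,0.002,-0.059,0.159],
    [-462,-73,0,0.002,-0.063,0.168],
    [-483,-81,6,0.002,-0.067,0.178],
    [-490,-83,8,0.002,-0.067,0.178],
    [-490,-83,8,0.002,-0.067,0.178],
  ],
)

```text
clock: 14.47
tcp_pos: [0.4638, -0.2658, 0.1786]
tool_rot: [0.69, 0.703, 0.123, 0.119]
wrist_force: [-0.1, 0.7, -2.2]
grip_width: 0.0069
```

```bash
python3 p2.py; python3 lidfit.py w9; python3 p8.py S -25,45,20 20,18,20 45,8.4,20 60,2.5,20 64,1,20; python3 - <<'E'
from h import *
s=snapshot("side"); save(s,"s9",(270,150,400,290),5)
s,o=pickle.load(open("w9.pkl","rb")); P,u,v,col=cloud(s); blue=col[:,2]>col[:,0]*1.4
a=np.radians(SAM[1]); d=P[:,:2]-SAM[0][:2]; L=np.c_[d@[np.cos(a),np.sin(a)],d@[-np.sin(a),np.cos(a)],P[:,2]]
def st(n,m,k): q=L[m,k]*1000; print(n,m.sum(),np.percentile(q,[2,10,50,90,98]).round(1)) if m.sum() else 0
reg=blue&(abs(L[:,0])<.09)&(abs(L[:,1])<.09)
kp=reg&(L[:,2]>.092)&(L[:,2]<.099); st("keeper x",kp,0); st("keeper y",kp,1)
for y in(-.04,0,.04): st("kx%g"%y,kp&(abs(L[:,1]-y)<.01),0)
rim=reg&(abs(L[:,2]-.0795)<.003); st("left rim y",rim&(L[:,1]>.055),1); st("right rim y",rim&(L[:,1]<-.055),1); st("front x",rim&(L[:,0]<-.055),0)
E
```

```text
14.4667 [-0.73 -0.35  1.76  0.24  1.48 -0.74] 0.006874089502858544 [-0.1  0.7 -2.2] [0.03 0.36 0.02] [ 0.4638 -0.2658  0.1786] [[-0.019, 0.941, 0.338], [1.0, 0.017, 0.009], [0.003, 0.338, -0.941]]
n 18197 slope deg x,y [-0.06  0.06] z at origin 2.5 res 0.39
rect ((7.680839538574219, -0.5296554565429688), (130.56472778320312, 115.75569915771484), 89.77576446533203) x% [-49.53307536  -1.77325454  63.24962361] y% [-61.36868009  64.03663929]
-40 rear x 64.0
-20 rear x 64.5
0 rear x 63.4
20 rear x 64.3
40 rear x 65.1
-25,45,20 [ 0.4647 -0.2645  0.1821] [0.2, 1.1, -1.9, -0.002, -0.002, -0.002]
20,18,20 [ 0.5097 -0.2636  0.1551] [0.2, 34.2, 38.7, -0.002, -0.002, -0.002]
45,8.4,20 [ 0.5347 -0.263   0.1455] [0.2, 54.5, 56.3, -0.002, -0.002, -0.002]
60,2.5,20 [ 0.5497 -0.2627  0.1396] [0.2, 66.6, 66.9, -0.002, -0.002, -0.002]
64,1,20 [ 0.5537 -0.2626  0.1381] [0.2, 69.8, 69.7, -0.002, -0.002, -0.002]
keeper x 1713 [55.4 56.2 63.3 71.9 73.9]
keeper y 1713 [-47.9 -38.7   3.3  40.5  47.5]
kx-0.04 301 [55.5 56.3 63.4 71.8 73.7]
kx0 345 [55.7 56.4 63.4 71.7 73.9]
kx0.04 372 [55.3 56.  62.9 71.5 73.9]
left rim y 636 [57.  59.9 62.6 64.2 64.5]
right rim y 246 [-64.6 -64.  -61.1 -59.5 -56.2]
front x 65 [-65.3 -64.8 -60.5 -56.  -55.6]
```

View pics/w9.png

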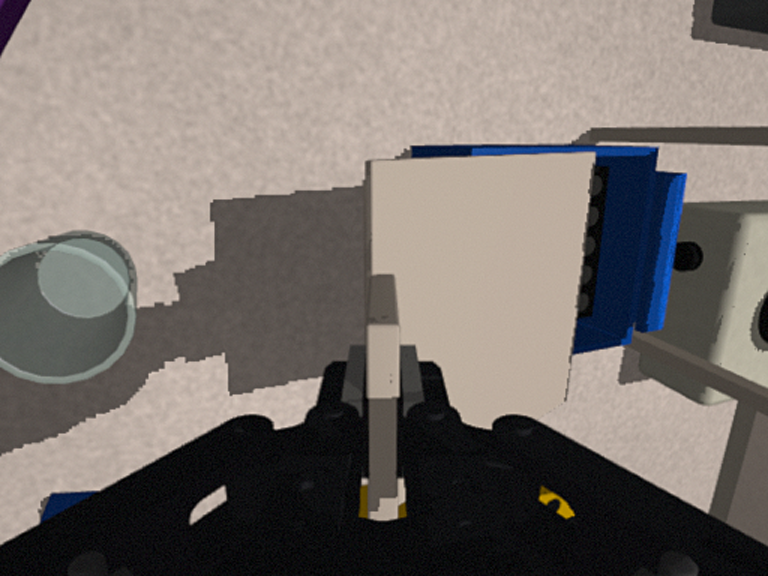

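View pics/s9.png

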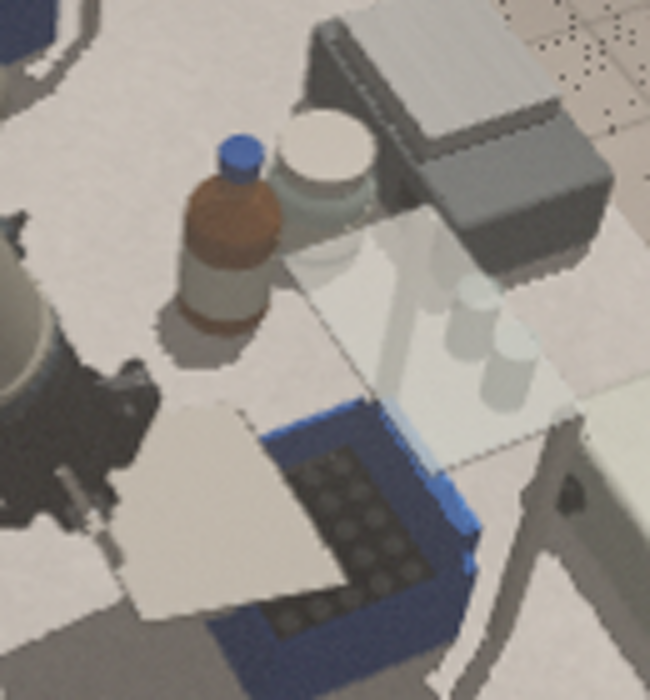

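```bash
sed -i 's/\[.6132,-.2620,.080\]/[.6128,-.2616,.080]/' h.py; python3 p8.py S 0,28,20 20,16.5,20 35,10.9,20 45,7.2,20 
```

```text
0,28,20 [ 0.4893 -0.2636  0.1651] [0.0, 17.6, 23.3, -0.001, -0.001, -0.0]
20,16.5,20 [ 0.5093 -0.2632  0.1536] [0.0, 32.5, 40.9, -0.001, -0.001, -0.0]
35,10.9,20 [ 0.5243 -0.2629  0.148 ] [-0.0, 44.7, 51.3, -0.001, -0.001, -0.0]
45,7.2,20 [ 0.5343 -0.2626  0.1443] [-0.0, 52.8, 58.2, -0.001, -0.001, -0.0]
```

Emit:
step_arm(
  plan=[
    [0,5,7,0,0,0],
    [0,11,15,0,0,0],
    [0,18,24,0,0,0],
    [0,25,33,0,0,0],
    [0,32,41,0,-0.001,0],
    [0,39,46,0,-0.001,0],
    [0,45,51,-0.001,-0.001,0],
    [0,49,55,-0.001,-0.001,0],
    [0,53,58,-0.001,-0.001,0],
    [0,53,58,-0.001,-0.001,0],
    [0,53,58,-0.001,-0.001,0],
  ],
)

```text
clock: 15.48
tcp_pos: [0.5345, -0.2627, 0.1446]
tool_rot: [0.689, 0.704, 0.124, 0.121]
wrist_force: [-1.0, 0.1, -1.1]
grip_width: 0.0066
```

```bash
python3 p2.py; python3 lidfit.py w10; python3 p8.py S 45,7.2,20 55,3.6,20 60,1.8,20 64,0.3,20; python3 - <<'E'
from h import *
s=snapshot("side"); save(s,"s10",(270,170,400,290),5)
s,o=pickle.load(open("w10.pkl","rb")); save(s,"w10c",(330,60,480,260),3)
E
```

```text
15.4833 [-0.63 -0.19  1.69  0.21  1.36 -0.67] 0.006569301894369871 [-1.   0.1 -1.1] [-0.04  0.35 -0.01] [ 0.5345 -0.2627  0.1446] [[-0.021, 0.94, 0.342], [1.0, 0.02, 0.007], [0.0, 0.342, -0.94]]
n 18217 slope deg x,y [-0.03  0.05] z at origin 2.52 res 0.39
rect ((12.456413269042969, -0.95526123046875), (124.8319091796875, 131.00271606445312), 0.1710037887096405) x% [-49.51695895  -1.64417527  63.4280946 ] y% [-61.41549853  64.04889971]
-40 rear x 74.6
-20 rear x 74.8
0 rear x 64.4
20 rear x 65.2
40 rear x 64.4
45,7.2,20 [ 0.5343 -0.2626  0.1443] [0.1, -0.2, 0.4, 0.0, 0.0, -0.0]
55,3.6,20 [ 0.5443 -0.2624  0.1407] [0.1, 8.0, 7.2, 0.0, 0.0, -0.0]
60,1.8,20 [ 0.5493 -0.2623  0.1389] [0.1, 12.1, 10.6, 0.0, 0.0, -0.0]
64,0.3,20 [ 0.5533 -0.2622  0.1374] [0.1, 15.3, 13.4, 0.0, 0.0, -0.0]
```

View pics/w10c.png

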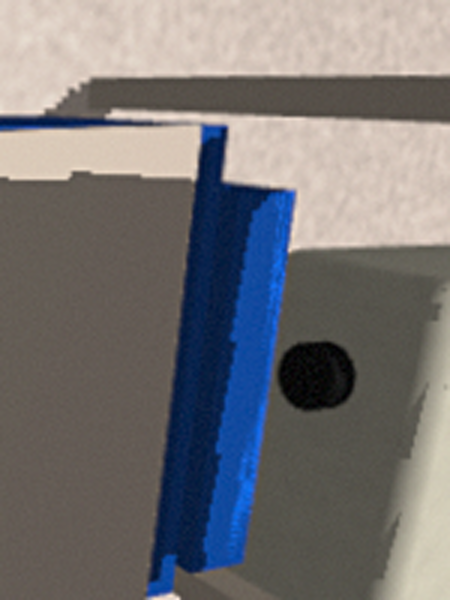

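View pics/s10.png

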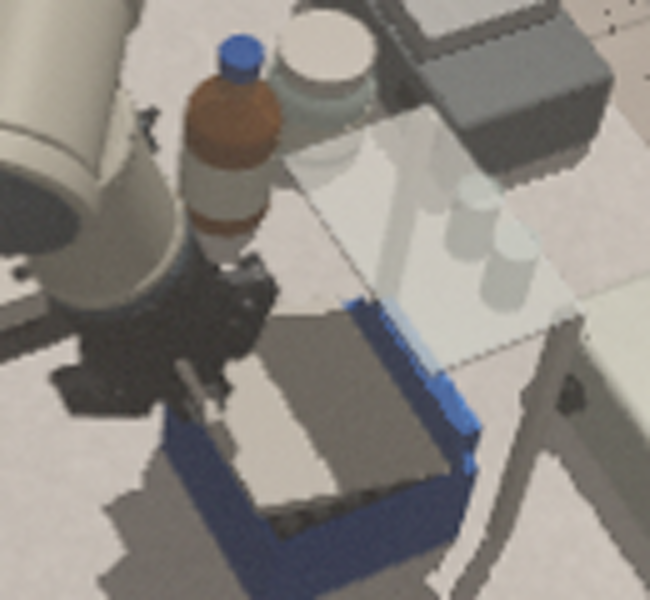

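Emit:
step_arm(
  plan=[
    [0,2,2,0,0,0],
    [0,4,3.8,0,0,0],
    [0,6,5.5,0,0,0],
    [0,8,7.2,0,0,0],
    [0,10,8.8,0,0,0],
    [0,12,10.5,0,0,0],
    [0,13.6,12,0,0,0],
    [0,15.3,13.4,0,0,0],
    [0,15.3,13.4,0,0,0],
  ],
)

```text
clock: 16.33
tcp_pos: [0.5535, -0.2623, 0.1372]
tool_rot: [0.689, 0.704, 0.124, 0.121]
wrist_force: [-0.1, -0.1, -1.7]
grip_width: 0.0069
```

```bash
python3 p2.py; python3 lidfit.py w11; python3 p8.py S 64,0.3,20 64,0.3,15 64,0.3,10 64,0.3,5 64,0.3,2 64,0,0 64,-1,0; python3 - <<'E'
from h import *
s,o=pickle.load(open("w11.pkl","rb")); save(s,"w11c",(300,40,480,290),2.4)
E
```

```text
16.3333 [-0.61 -0.14  1.66  0.21  1.34 -0.65] 0.0069247863070915315 [-0.1 -0.1 -1.7] [0.06 0.35 0.03] [ 0.5535 -0.2623  0.1372] [[-0.021, 0.94, 0.342], [1.0, 0.02, 0.007], [0.0, 0.342, -0.94]]
n 17639 slope deg x,y [-0.01  0.05] z at origin 2.52 res 0.39
rect ((9.066596984863281, -0.6069259643554688), (130.49981689453125, 118.1348648071289), 89.98136901855469) x% [-49.50489422  -3.44868155  60.65614618] y% [-61.65449992  64.08269768]
-40 rear x 58.1
-20 rear x 57.2
0 rear x 57.2
20 rear x 57.2
40 rear x 57.9
64,0.3,20 [ 0.5533 -0.2622  0.1374] [0.1, 0.0, -0.1, -0.0, -0.0, -0.0]
64,0.3,15 [ 0.5488 -0.2623  0.1264] [0.1, -8.0, 8.7, -0.087, 0.0, -0.0]
64,0.3,10 [ 0.5453 -0.2624  0.1151] [0.1, -15.2, 18.1, -0.175, 0.0, -0.0]
64,0.3,5 [ 0.5427 -0.2625  0.1035] [0.1, -21.5, 28.2, -0.262, 0.0, -0.0]
64,0.3,2 [ 0.5417 -0.2625  0.0965] [0.1, -24.9, 34.4, -0.314, 0.0, -0.0]
64,0,0 [ 0.5412 -0.2625  0.0914] [0.1, -27.1, 39.0, -0.349, 0.0, -0.0]
64,-1,0 [ 0.5412 -0.2625  0.0904] [0.1, -27.4, 39.9, -0.349, 0.0, -0.0]
```

View pics/w11c.png

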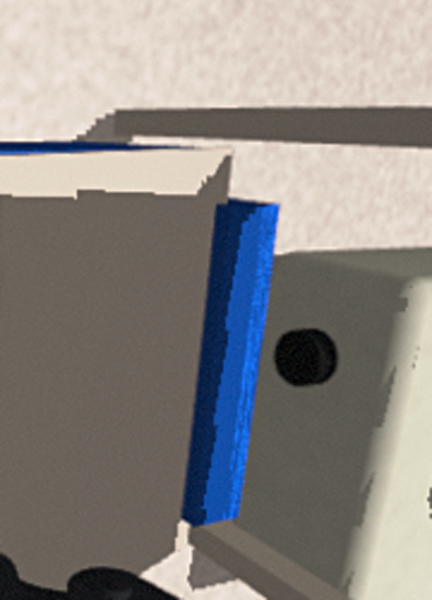

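Emit:
step_arm(
  plan=[
    [0,-3.2,3.4,-0.035,0,0],
    [0,-6.4,6.9,-0.07,0,0],
    [0,-9.5,10.5,-0.105,0,0],
    [0,-12.4,14.3,-0.14,0,0],
    [0,-15.2,18.1,-0.175,0,0],
    [0,-17.8,22,-0.21,0,0],
    [0,-20.3,26.2,-0.245,0,0],
    [0,-21.5,28.2,-0.262,0,0],
    [0,-21.5,28.2,-0.262,0,0],
  ],
)

```text
clock: 17.13
tcp_pos: [0.5422, -0.2626, 0.1029]
tool_rot: [0.668, 0.681, 0.215, 0.21]
wrist_force: [0.1, -0.0, -0.8]
grip_width: 0.0068
```

```bash
python3 p2.py; python3 lidfit.py w12; python3 p8.py S 64,0.3,5 64,0.3,2 64,0,0 64,-1,0;python3 - <<'E'
from h import *
s=snapshot("side"); save(s,"s12",(270,170,400,290),5)
E
```

```text
17.1333 [-0.73 -0.32  1.95  0.46  1.09 -0.88] 0.006819050839014705 [ 0.1 -0.  -0.8] [0.04 0.44 0.04] [ 0.5422 -0.2626  0.1029] [[-0.02, 0.819, 0.574], [1.0, 0.016, 0.012], [0.001, 0.574, -0.819]]
n 18251 slope deg x,y [0.07 0.02] z at origin 2.7 res 0.39
rect ((9.778160095214844, 1.3189544677734375), (130.07522583007812, 125.03462982177734), 87.28591918945312) x% [-49.49368009  -1.77707749  63.27346329] y% [-61.41044493  64.01096147]
-40 rear x 63.7
-20 rear x 64.4
0 rear x 64.1
20 rear x 63.9
40 rear x 65.0
64,0.3,5 [ 0.5427 -0.2625  0.1035] [0.3, 0.2, 0.2, -0.0, 0.0, -0.001]
64,0.3,2 [ 0.5417 -0.2625  0.0965] [0.3, -4.7, 5.4, -0.053, 0.0, -0.001]
64,0,0 [ 0.5412 -0.2625  0.0914] [0.3, -8.0, 9.2, -0.088, 0.0, -0.001]
64,-1,0 [ 0.5412 -0.2625  0.0904] [0.3, -8.5, 10.1, -0.088, 0.0, -0.001]
```

View pics/w12.png

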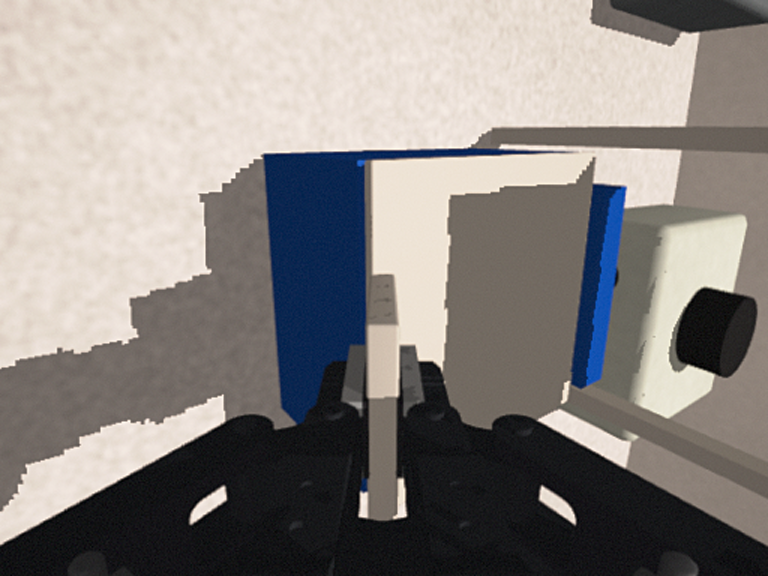

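View pics/s12.png

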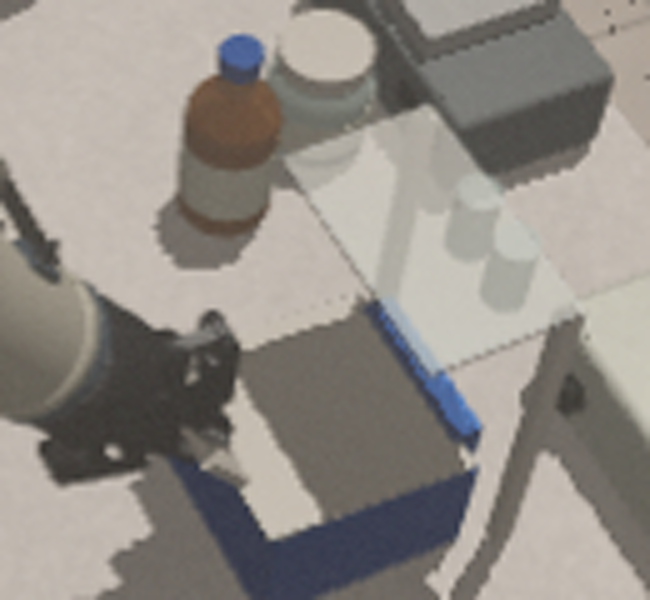

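Aligned, ribs entering freely. Lower to flat.

Emit:
step_arm(
  plan=[
    [0,-1.6,1.8,-0.018,0,0],
    [0.2,-3.2,3.6,-0.036,0,0],
    [0.2,-4.8,5.4,-0.053,0,0],
    [0.2,-6.4,7.3,-0.07,0,0],
    [0.3,-7.5,8.6,-0.082,0,0],
    [0.3,-8,9.2,-0.088,0,0],
    [0.3,-8,9.2,-0.088,0,0],
  ],
)

```text
clock: 17.82
tcp_pos: [0.5411, -0.2625, 0.0914]
tool_rot: [0.658, 0.671, 0.244, 0.239]
wrist_force: [0.3, -0.1, -2.7]
grip_width: 0.0068
```

```bash
python3 p2.py; python3 lidfit.py w13; python3 p8.py S 64,0,0 64,-1,0; cat > lidw.py <<'E'
from h import *
import sys
s,o=pickle.load(open(sys.argv[1]+".pkl","rb")); P,u,v,col=cloud(s)
a=np.radians(SAM[1]); d=P[:,:2]-SAM[0][:2]; L=np.c_[d@[np.cos(a),np.sin(a)],d@[-np.sin(a),np.cos(a)],P[:,2]]*1000
m=(abs(L[:,2]-84)<6)&(abs(L[:,1])<62)&(L[:,0]>-45)&(L[:,0]<55)&~(col[:,2]>col[:,0]*1.4); A=L[m]
k,r,_,_=np.linalg.lstsq(np.c_[A[:,:2],np.ones(len(A))],A[:,2],rcond=None); print("plate z",k[2],"slopes deg",np.degrees(k[:2]),len(A))
E
python3 lidw.py w13
```

```text
17.8167 [-0.77 -0.35  2.03  0.57  1.01 -0.99] 0.006803068624211949 [ 0.3 -0.1 -2.7] [-0.06  0.61  0.02] [ 0.5411 -0.2625  0.0914] [[-0.02, 0.766, 0.643], [1.0, 0.015, 0.013], [0.0, 0.643, -0.766]]
n 18248 slope deg x,y [-0.03  0.02] z at origin 2.59 res 0.4
rect ((9.875923156738281, -0.41072845458984375), (130.16366577148438, 120.1386489868164), 89.76496124267578) x% [-49.51418565  -1.73895498  63.67612111] y% [-61.55746225  63.9956594 ]
-40 rear x 68.9
-20 rear x 68.4
0 rear x 68.8
20 rear x 69.0
40 rear x 69.0
64,0,0 [ 0.5412 -0.2625  0.0914] [0.0, -0.0, 0.1, -0.0, 0.0, -0.0]
64,-1,0 [ 0.5412 -0.2625  0.0904] [0.0, -0.7, 0.9, -0.0, 0.0, -0.0]
plate z 83.87097016441055 slopes deg [0.02984485 0.03571815] 15631
```

Emit:
step_arm(
  plan=[
    [0,-0.3,0.4,0,0,0],
    [0,-0.7,0.8,0,0,0],
    [0,-0.7,0.8,0,0,0],
  ],
)

```text
clock: 18.12
tcp_pos: [0.5414, -0.2628, 0.0912]
tool_rot: [0.657, 0.671, 0.244, 0.24]
wrist_force: [-0.8, 0.9, 0.9]
grip_width: 0.0065
```

```bash
python3 p2.py
```

```text
18.1167 [-0.77 -0.35  2.03  0.57  1.01 -0.99] 0.006484698522163418 [-0.8  0.9  0.9] [ 0.06  0.43 -0.  ] [ 0.5414 -0.2628  0.0912] [[-0.02, 0.765, 0.643], [1.0, 0.016, 0.012], [-0.001, 0.643, -0.766]]
```

Emit:
step_arm(
  plan=[
    [0,0,0,0,0,0],
    [0,0,0,0,0,0],
    [0,0,0,0,0,0],
    [0,0,0,0,0,0],
    [0,0,0,0,0,0],
    [0,0,-10,0,0,0],
    [0,0,-25,0,0,0],
    [0,0,-42,0,0,0],
    [0,0,-60,0,0,0],
    [0,10,-80,0,0,0],
    [0,20,-100,0,0,0],
    [0,20,-100,0,0,0],
  ],
  gripper=36,
)

```text
clock: 19.12
tcp_pos: [0.4928, -0.2651, 0.1877]
tool_rot: [0.656, 0.671, 0.244, 0.244]
wrist_force: [0.7, -0.9, 0.6]
grip_width: 0.0358
```

```bash
python3 p2.py; python3 - <<'E'
from h import *
o=get_obs(); s=wristfix(snapshot("wrist"),o); save(s,"w14",sc=1.5); pickle.dump((s,o),open("w14.pkl","wb"))
t=snapshot("top"); save(t,"t14",sc=1.5); s=snapshot("side"); save(s,"s14",sc=1.5); save(s,"s14c",(270,150,400,290),5)
P,u,v,col=cloud(s); print("rack",rect(P,.026,.042,.42,.58,-.12,.1)); P,u,v,col=cloud(t); print("rack",rect(P,.026,.042,.42,.58,-.12,.1))
E
python3 lidw.py w14
```

```text
19.1167 [-0.87 -0.52  1.98  0.56  1.24 -0.95] 0.03580258669899905 [ 0.7 -0.9  0.6] [ 0.01  0.23 -0.01] [ 0.4928 -0.2651  0.1877] [[-0.019, 0.761, 0.648], [1.0, 0.019, 0.007], [-0.007, 0.648, -0.761]]
rack (array([494.6,  -2.4]), array([ 51.1, 141.4]), 1.24, 0.0338, 312)
rack (array([495.3, -11.7]), array([ 50.3, 151.8]), 0.73, 0.0341, 671)
plate z 83.7468317051006 slopes deg [0.08385837 0.01703741] 9826
```

View pics/w14.png

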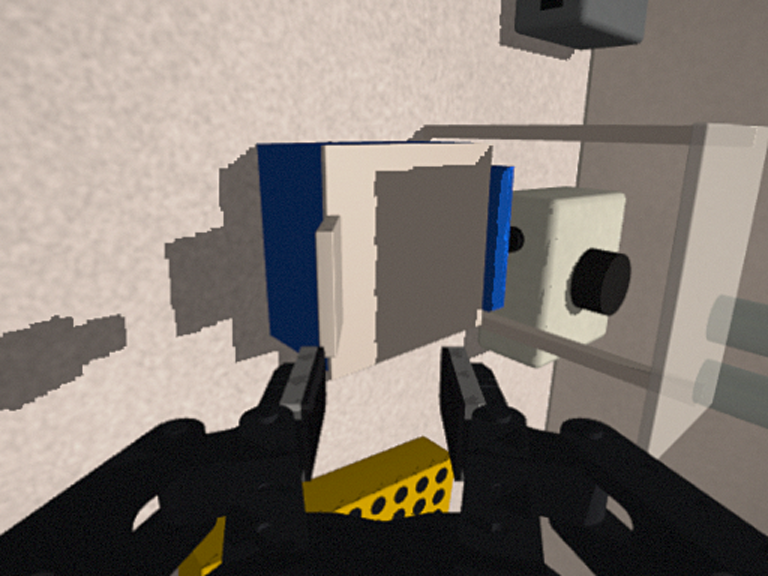

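View pics/s14.png

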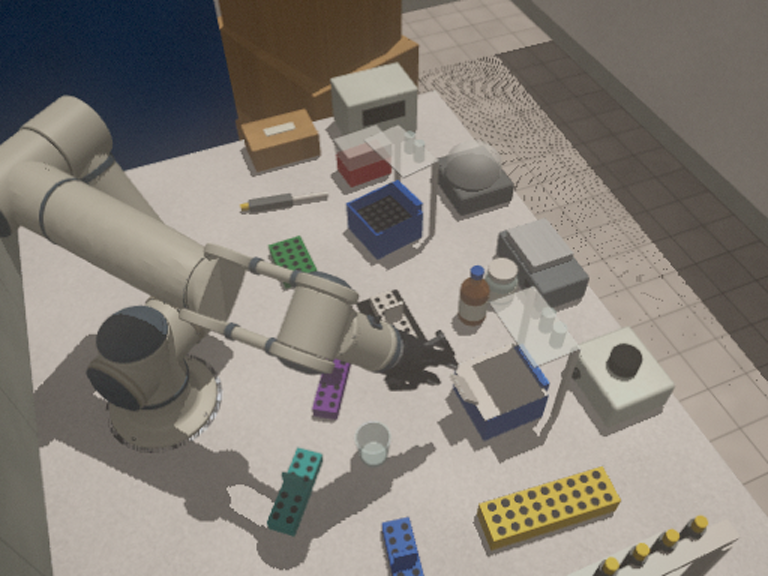

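View pics/t14.png

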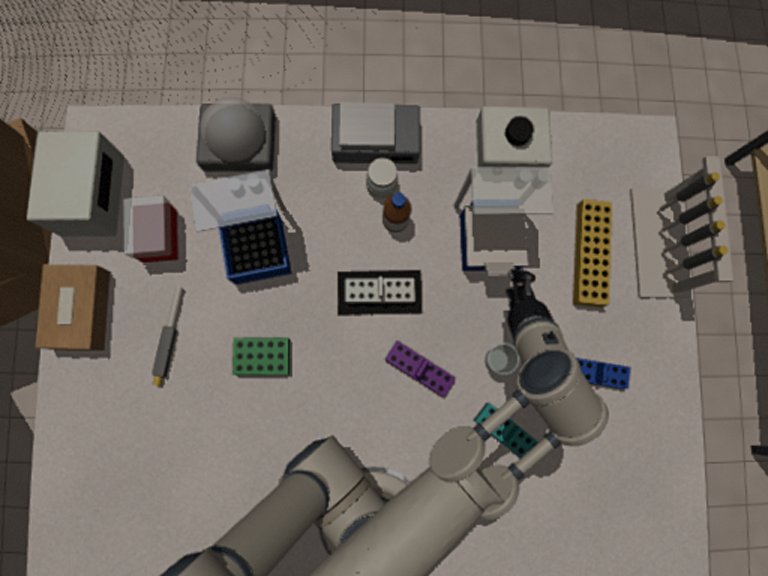

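```bash
python3 -c "
from bench import *
print(close_job())"
```

```text
the job is handed in; nothing more can be done
None
```

The job is done and handed in at about 19 s. The rack stands lengthwise on the mat, and the sample box is closed with the lid from the tip box.

- **Rack:** I lifted it off first and set it on the mat. The last top picture puts its centre at (0.495, −0.012) m, about on the mat's centre. It lies along the mat's length to within about 1° and flat, with its top at 34 mm.
- **Lid:** I tipped its front up 20°, slid it out from under the tip box keeper and carried it over. I then slid it in under the sample box keeper at 20° and lowered it flat. After release the plate top reads 83.7 mm, within 0.1 mm of how it sat on the tip box, with tilt under 0.1° and its rear edge under the lip.
- **Other things:** In the last top and side pictures the other things look to be where they were, and the gripper is clear of everything. Wrist force stayed at or below about 8 N in every reading.
- **Problem:** Joint 2 read −0.86, its lower limit, for a moment while I backed away from the rack. The controller held it there and the arm sagged a few mm in free air. No check failed. The cameras disagreed by about 1–3 mm on where the boxes are, so I used the closer wrist views.

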